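# Make up the stencil kit and the inking kit

## Task

Make up the two kits for the next appointment from the stock on the worktop: the stencil kit in the narrow tray gets the tall spirit bottle in its round cup and the marker laid centrally in the notches of its two rests; the inking kit in the wide tray gets the salve jar in the large cup, the small black ink bottle in the small cup and the tweezers laid centrally in its two rests. Keep the bottles and the jar upright all the time, seat everything fully in its place, and leave the tape roll and the screwdriver where they are.

Things in the scene. Friction and masses are not known exactly. Their poses are not given: they have to be found in the camera images.
- stencil_tray: NARROW steel tray, 265x129 mm (long side along its x), rim 24 high, fixed. Origin: centre of its underside, z up. In it a grey insert: one round cup centred at (x, y) = (-80, 0) mm, 54 wide at its floor, 62 at the rim, floor 6 up, rim 21 up; two rests at x = 5 and 85, y = 0, 12 thick, 28 high, their notches 24 wide with floor 16 up. A thing laid in both lies along x, middle at (45, 0).
- inking_tray: WIDE steel tray, 250x190 mm (long side along its x), rim 20 high, fixed. Origin: centre of its underside, z up. Grey insert: large cup at (x, y) = (-55, 33) mm, 71 wide at its floor, 79 at the rim, rim 17 up; small cup at (78, 36), 43 wide, 51 at the rim, rim 21 up; floors 6 up; two rests at x = -40 and 40, y = -38, else as in the narrow tray. A thing laid in both lies along x, middle at (0, -38).
- spirit_bottle: the spirit bottle: the tallest bottle of the stock, white body with a black pointed cap; 43 mm across, body straight up to 96 mm, 130 mm high over all, about 120 g. Stands in the stock within reach (a like bottle in the far right corner is not meant). Origin: centre of its underside, z up.
- ink_bottle: the ink bottle: the small, slender black dropper bottle with a black pointed cap; 32 mm across, body straight up to 66 mm, 100 mm high over all, about 40 g. Stands upright. Origin: centre of its underside, z up.
- salve_jar: the salve jar: squat round white jar with a black lid that stays on; 60 mm across, 50 mm high, lid from 32 to 50 mm, about 110 g. Stands upright. Origin: centre of its underside, z up.
- marker: the skin marker: white felt pen with a blue cap, lying; 136 mm long along its y, 13 mm across, 14 mm high, about 14 g. Origin: under its middle, on the surface it lies on, z up. Either way round will do.
- tweezers: the steel tweezers, lying on edge; 122 mm long along their y, 12 mm wide at the middle, 10 mm high, about 18 g. Origin: under their middle, on the surface they lie on, z up. Either way round will do.
- tape_roll: a roll of yellow tape lying flat, 64 mm across, 19 mm high; belongs to no kit and stays where it is. Origin: centre of its underside.
- driver: a small screwdriver with a red handle, lying; 119 mm long along its y (handle, 19 mm thick, at +y), 19 mm high; belongs to no kit and stays where it is. Origin: under its middle.

How it is judged:
By the outcome, as a careful person would: the job done as asked, in the order asked, and still so for the second after the job is handed in, with the robot touching nothing.
It also fails if it takes over 147 s, if anything falls off the work surface, if the arm or the gripper's body presses on something with over 40 N, if the wrist force passes 120 N, or if a joint passes its speed limit or range.

## Robot

A 7-joint arm with a two-finger parallel gripper is mounted at the origin on a cart in front of the work surface, level with it; the furniture and walls round the work are solid. World frame = base frame: x ahead of the robot, y to its left, z up, the work surface at z = 0. Lengths are in mm, angles in rad, forces in N, time in s.
With the tool pointing down it reaches from about 350 to 775 mm from the base axis. Payload 3.1 kg.
Tool frame: the origin (TCP) lies at the very end of the fingers, on their centre line; the grasp point (between the pads) lies manip.tcp_to_grasp behind it (manip.tcp_to_grasp is the distance from the TCP to the grasp point, in mm); z points along the fingers, y is the direction in which the jaws open and shut (so a half turn about z gives the same grasp; the last joint's range is limited). The gripper opens to 85 mm and grips with 20 to 120 N. Pads are 22 mm wide; open, the fingers measure 114 mm over their backs; the gripper's body (76 mm by 85 mm) begins 54 mm behind the grasp point. The pads swing forward as they close: fully open they stand 13 mm farther back than shut.
Start: joints at [-1.295, 0.311, 0.014, 1.512, -0.004, 1.319, -0.027], TCP at [171.836, 522.484, 231.304] pointing down, gripper open.
Joint ranges: [-2.7, 2.7], [-0.3, 1.91], [-1.27, 1.3], [0.12, 2.57], [-1.44, 4.58], [0.2, 2.03], [-3.05, 3.05]. Speed limits (rad/s): [2.79, 2.79, 3.14, 3.14, 3.14, 3.14, 3.14].

## Interface

Orientations are given as [roll, pitch, yaw] about the fixed x, y, z axes, in that order (R = Rz(yaw) Ry(pitch) Rx(roll)).
In Python, from station import manip gives the robot as it stands. The module is installed in compiled form; this text tells all that it offers.
- The arm moves only by the tool carry_out, never from a script. Its argument "deltas" is a list of rows, each a list of 3 entries, a list of its own where there are three numbers: the closure, from 0 (fully open) to 1 (shut), then the shift along the tool's x, y, z in cm, then the turn, a rotation vector about the tool's x, y, z in degrees. A call has 1 to 20 rows; each row is the pose to reach, as a shift and turn from the pose commanded when the call began, along the tool's axes at that moment; what a row does not reach only later rows make up. A row lasts 1/8 s, in which the tool goes at most 62.5 mm and 10.7 degrees, less where a joint would pass 70% of its speed; a pose out of reach is approached as far as the arm can. A call with a gripper value outside its range is refused whole. The fingers move at their own pace and stop on an object; "newtons" is the grip in N (left out, the last holds). Time passes only in rows, so rows that repeat a pose let the fingers close. It gives the time, the measured TCP pose, the force and the opening at its end, in the units of the state.
- manip.sense(): the state, without advancing time (a new reading comes with each control period).
- manip.get_image(name): name is "side" or "top"; returns a dict with "pixels" (384x512x3 uint8, red, green, blue), "depth" (384x512 float32, mm along the optical axis (not along the pixel's ray), 0 where there is no reading), "fx", "fy", "cx", "cy" (pixels), "R" (3x3) and "t" (3): a world point X has camera coordinates R X + t. Camera axes: x right, y down, z forward; pixel columns grow to the right and rows downward; lengths in mm; the calibration is good to about 2 mm. A picture is of the moment at which its call begins.
- manip.finish_job(): hands the job in, once; it reports no verdict.
Trained networks look in a picture, given as the dict that the camera call returned (one of the last four; its "shot" number tells which), for a name from the list of things; names that differ only in an ending like _2 or _b are one class to them, and where a whole thing is asked for, a point or a joint stands for the part that bears it (a point fixed in the world has none). Each returns a list of dicts, best first, with "p" (0 to 1); they miss things now and then, are a little off and sometimes report something else, mostly with a low value. They report only what shows in the picture. A call takes as long as a camera call.
- manip.look_for(picture, label): "rect" ([left, top, right, bottom] in pixels, round what is visible of it).
- manip.outline_of(picture, label): "mask" (384x512 bool, what is visible of it) and "rect" ([left, top, right, bottom] in pixels, round what is visible of it).
The state is a dict: "t": time; "q": joint angles; "qd": joint speeds; "joint_efforts": joint torques, N m; "tcp_pos": TCP position; "eef_rot": TCP orientation; "force": force on the tool from outside, world axes, zero at the start; "moment": the same for the moment, N m; "finger_gap": opening from 0.0 (shut) to 1.0 (fully open).
Only numpy, scipy, OpenCV 4.12 (cv2) and the standard library are available. Lean on these libraries where they do the work, as an engineer would, in place of code of your own. Each camera call takes 0.05 s, during which the arm holds its last target.

## Working session

There is one attempt and no reset: what is moved stays moved. The work goes in short steps, Python scripts to look and compute and a tool call to move; the robot and the scene stay as the last step left them, time stands still between calls to the robot, and variables do not carry over. Pictures are saved under pics/ and viewed, and the job is handed in when it is done.

Besides the shell and the picture viewer there is one more tool, called after "Emit:" as name(argument=value, ...) on one line, values as JSON. carry_out: Moves the arm, as the interface text tells. Its arguments: {"type":"object","properties":{"deltas":{"type":"array"},"newtons":{"type":"number"}},"required":["deltas"]}

```bash
mkdir -p pics; ls
python3 - <<'E'
from station import manip
import cv2,numpy as np
print(manip.tcp_to_grasp); s=manip.sense(); print(s)
for n in ("top","side"):
    im=manip.get_image(n); cv2.imwrite(f"pics/{n}0.png",im["pixels"][:,:,::-1])
    print(n,im["fx"],im["cx"],im["cy"],np.round(im["R"],3).tolist(),np.round(im["t"],1).tolist(), im["shot"])
    for l in "stencil_tray inking_tray spirit_bottle ink_bottle salve_jar marker tweezers tape_roll driver".split():
        print(n,l,[(np.round(r["rect"]).tolist(),round(r["p"],2)) for r in manip.look_for(im,l)][:4])
E
```

```text
pics
18.700000000000003
{'t': 0.0, 'q': array([-1.29469932,  0.31173483,  0.01398005,  1.51309754, -0.00442027,
        1.31919903, -0.02717774]), 'qd': array([2.21884391e-03, 1.07870972e-03, 7.06185067e-04, 2.44792239e-04,
       4.65769359e-05, 1.78097832e-03, 1.10733449e-03]), 'joint_efforts': array([-1.78716282e-04, -3.79901075e+01,  1.46031249e-01, -2.30597824e+01,
        1.23145498e-02,  1.35408930e-02,  3.42186866e-06]), 'tcp_pos': array([171.60352198, 521.75524778, 230.19967442]), 'eef_rot': array([-3.13918596e+00,  7.46833625e-05,  2.82390092e+00]), 'force': array([-0.43490185,  0.95447534,  0.89913889]), 'moment': array([-0.01117255, -0.02108629, -0.03239903]), 'finger_gap': 1.0001411132202405}
top 449.7152754130439 247.08777209891346 188.84475616595515 [[0.117, -0.993, -0.004], [-0.969, -0.113, -0.218], [0.216, 0.029, -0.976]] [-187.3, 480.3, 1536.8] 1
top stencil_tray [([110.0, 120.0, 185.0, 165.0], 0.61)]
top inking_tray [([198.0, 129.0, 271.0, 181.0], 0.62)]
top spirit_bottle [([306.0, 163.0, 321.0, 182.0], 0.64)]
top ink_bottle []
top salve_jar [([267.0, 201.0, 287.0,
[... 246 characters left out ...]
0.917, -0.399, 0.012], [-0.218, -0.524, -0.824], [0.335, 0.752, -0.567]] [-529.5, 100.3, 1219.2] 2
side stencil_tray [([214.0, 127.0, 260.0, 162.0], 0.69)]
side inking_tray [([234.0, 162.0, 309.0, 211.0], 0.61)]
side spirit_bottle [([292.0, 211.0, 308.0, 250.0], 0.58)]
side ink_bottle [([302.0, 249.0, 319.0, 276.0], 0.72), ([245.0, 253.0, 282.0, 275.0], 0.72), ([216.0, 126.0, 259.0, 164.0], 0.64), ([218.0, 187.0, 221.0, 207.0], 0.58)]
side salve_jar [([229.0, 215.0, 250.0, 240.0], 0.62)]
side marker [([218.0, 185.0, 221.0, 209.0], 0.4)]
side tweezers [([247.0, 252.0, 283.0, 272.0], 0.65)]
side tape_roll [([267.0, 214.0, 287.0, 233.0], 0.67)]
side driver [([263.0, 288.0, 271.0, 329.0], 0.64)]
```

Run:
```python
import cv2
a=cv2.imread("pics/top0.png")[90:290,80:380]; cv2.imwrite("pics/top0c.png",cv2.resize(a,None,fx=2.6,fy=2.6,interpolation=cv2.INTER_CUBIC))
a=cv2.imread("pics/side0.png")[110:340,160:400]; cv2.imwrite("pics/side0c.png",cv2.resize(a,None,fx=2.6,fy=2.6,interpolation=cv2.INTER_CUBIC))
```

```text
(no output)
```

View pics/top0.png

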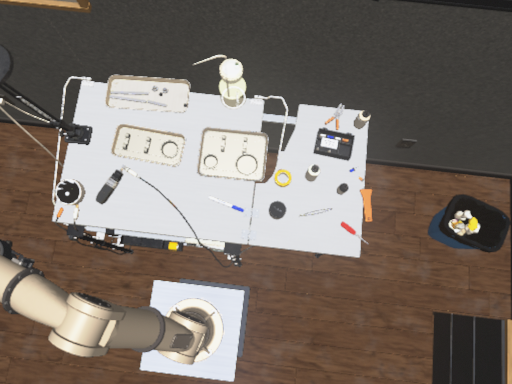

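View pics/top0c.png

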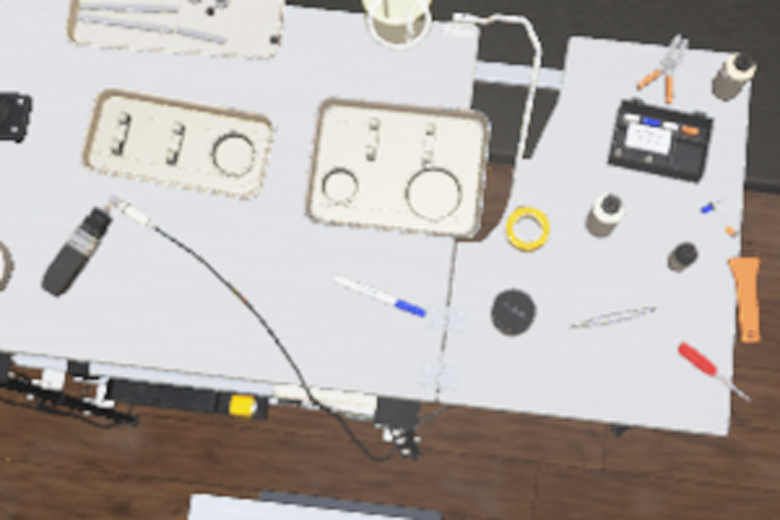

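View pics/side0c.png

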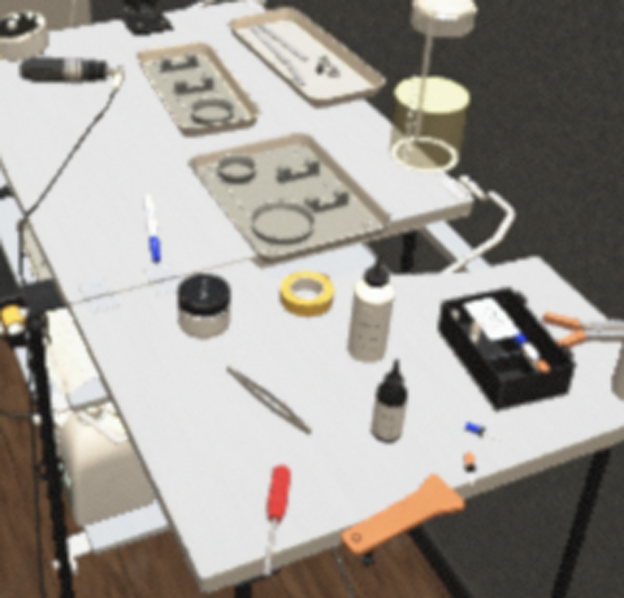

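```bash
cat > h.py <<'E'
import numpy as np, cv2
from station import manip
def cloud(im):
    d=im["depth"]; v,u=np.mgrid[0:384,0:512]
    c=np.stack([(u-im["cx"])/im["fx"]*d,(v-im["cy"])/im["fy"]*d,d],-1)
    return (c-np.array(im["t"]))@np.array(im["R"])   # R^T(c-t)
def proj(im,X):
    c=np.atleast_2d(X)@np.array(im["R"]).T+im["t"]
    return np.stack([im["fx"]*c[:,0]/c[:,2]+im["cx"],im["fy"]*c[:,1]/c[:,2]+im["cy"]],-1)
def onplane(im,uv,z):
    uv=np.atleast_2d(uv).astype(float)
    r=np.stack([(uv[:,0]-im["cx"])/im["fx"],(uv[:,1]-im["cy"])/im["fy"],np.ones(len(uv))],-1)@np.array(im["R"])
    o=-np.array(im["R"]).T@np.array(im["t"])
    return o+r*((z-o[2])/r[:,2])[:,None]
E
python3 - <<'E'
from h import *
L="stencil_tray inking_tray spirit_bottle ink_bottle salve_jar marker tweezers tape_roll driver".split()
H=dict(stencil_tray=24,inking_tray=20)
import pickle
ims={}
for n in ("top","side"):
    im=manip.get_image(n); P=cloud(im); ims[n]=dict(im=im)
    for l in L:
        o=manip.outline_of(im,l)[:2]
        ims[n][l]=o
        for r in o:
            m=r["mask"]&(im["depth"]>0); p=P[m]
            print(n,l,round(r["p"],2),np.round(r["rect"]),m.sum(), "med",np.round(np.median(p,0)),"zmin/max",np.round(np.percentile(p[:,2],[2,98])))
            if l in("marker","tweezers","driver") or l in H:
                vv,uu=np.nonzero(r["mask"]); q=onplane(im,np.c_[uu,vv],H.get(l,6))[:,:2].astype(np.float32)
                print("   rect",cv2.minAreaRect(q))
pickle.dump(ims,open("ims.pkl","wb"))
E
```

```text
top stencil_tray 0.81 [110. 122. 185. 169.] 2399 med [635. 256.   6.] zmin/max [-4. 27.]
   rect ((630.8546752929688, 253.111328125), (265.4070129394531, 134.64007568359375), 86.64114379882812)
top inking_tray 0.96 [199. 129. 272. 181.] 3391 med [636. -60.   5.] zmin/max [-4. 24.]
   rect ((634.3392944335938, -61.11720275878906), (194.393310546875, 255.67234802246094), 0.9219483733177185)
top spirit_bottle 0.65 [306. 164. 321. 184.] 193 med [ 578. -352.   85.] zmin/max [ -1. 120.]
top spirit_bottle 0.41 [112. 124. 183. 165.] 2339 med [636. 255.   6.] zmin/max [-4. 27.]
top ink_bottle 0.52 [336. 182. 349. 192.] 101 med [ 540. -464.   57.] zmin/max [-1. 91.]
top salve_jar 0.62 [269. 203. 289. 218.] 240 med [ 437. -243.   48.] zmin/max [13. 56.]
top marker 0.54 [212. 200. 245. 214.] 130 med [447. -59.  10.] zmin/max [-3. 18.]
   rect ((447.63714599609375, -58.805015563964844), (133.80471801757812, 13.569845199584961), 74.63172149658203)
top tape_roll 0.45 [276. 168. 293. 188.] 213 med [ 563. -253.   17.] zmin/max [-3. 25.]
side stencil_tray 0.67 [214. 126. 258. 164.] 1115 med [633. 252.
[... 579 characters left out ...]
   44.] zmin/max [ 2. 52.]
side salve_jar 0.61 [261. 288. 274. 331.] 223 med [ 399. -513.   15.] zmin/max [-1. 21.]
side marker 0.4 [216. 186. 221. 209.] 97 med [440. -70.  12.] zmin/max [ 0. 17.]
   rect ((444.8036193847656, -54.986656188964844), (140.80078125, 12.724395751953125), 74.66256713867188)
side tweezers 0.45 [247. 254. 280. 274.] 175 med [ 453. -387.    6.] zmin/max [-0. 12.]
   rect ((451.63458251953125, -383.61151123046875), (18.160329818725586, 114.27267456054688), 18.07186508178711)
side driver 0.46 [262. 286. 270. 326.] 190 med [ 401. -511.   16.] zmin/max [ 1. 21.]
   rect ((395.38592529296875, -518.7070922851562), (115.99757385253906, 18.26624870300293), 58.29993438720703)
```

```bash
cat > fit.py <<'E'
from h import *
import pickle
from scipy.optimize import minimize
ims=pickle.load(open("ims.pkl","rb"))
def rect(cx,cy,w,h,z):
    s=np.linspace(-.5,.5,60); 
    return np.concatenate([np.c_[cx+s*w,0*s+cy-h/2],np.c_[cx+s*w,0*s+cy+h/2],np.c_[0*s+cx-w/2,cy+s*h],np.c_[0*s+cx+w/2,cy+s*h]]).tolist(),z
def circ(cx,cy,d,z):
    a=np.linspace(0,2*np.pi,120); return np.c_[cx+d/2*np.cos(a),cy+d/2*np.sin(a)].tolist(),z
M=dict(stencil_tray=[rect(0,0,265,129,24),circ(-80,0,62,21)]+[rect(x,s*20,12,16,28) for x in(5,85) for s in (1,-1)],
 inking_tray=[rect(0,0,250,190,20),circ(-55,33,79,17),circ(78,36,51,21)]+[rect(x,-38+s*20,12,16,28) for x in(-40,40) for s in (1,-1)])
def pts(name,x,y,a,sub=None):
    out=[]
    for i,(p,z) in enumerate(M[name]):
        if sub is not None and i not in sub: continue
        p=np.array(p); c,s=np.cos(a),np.sin(a)
        out.append(np.c_[x+c*p[:,0]-s*p[:,1],y+s*p[:,0]+c*p[:,1],0*p[:,0]+z])
    return np.concatenate(out)
if __name__=="__main__":
  G={}
  for n in("top","side"):
    g=cv2.cvtColor(ims[n]["im"]["pixels"],cv2.COLOR_RGB2GRAY).astype(np.float32)
    g=cv2.GaussianBlur(g,(0,0),0.8); G[n]=np.minimum(np.hypot(cv2.Sobel(g,-1,1,0),cv2.Sobel(g,-1,0,1)),150)
  X0=dict(stencil_tray=(631,253,np.radians(86.6)),inking_tray=(634.3,-61.1,np.radians(90.9)))
  for t in M:
   for views in (("top",),("side",),("top","side")):
    def f(v):
        s=0
        for n in views:
            uv=proj(ims[n]["im"],pts(t,v[0],v[1],v[2]/50)).astype(np.float32)
            s-=cv2.remap(G[n],uv[:,:1].copy(),uv[:,1:].copy(),cv2.INTER_LINEAR).mean()
        return s
    x0=np.array(X0[t])*[1,1,50]
    best=min((minimize(f,x0+np.random.default_rng(k).normal(0,3,3)*[1,1,.3],method="Nelder-Mead") for k in range(12)),key=lambda r:r.fun)
    print(t,views,np.round(best.x[:2],1),np.degrees(best.x[2]/50).round(2),round(best.fun,1))
    if len(views)==2 or views==("top",):
     for n in views:
      k=8; u0=proj(ims[n]["im"],pts(t,*best.x[:2],best.x[2]/50)); a=np.floor(u0.min(0)-6).astype(int); b=np.ceil(u0.max(0)+6).astype(int)
      im=ims[n]["im"]["pixels"][a[1]:b[1],a[0]:b[0],::-1]; im=cv2.resize(im,None,fx=k,fy=k,interpolation=cv2.INTER_LINEAR)
      for q in (u0-a+.5)*k: cv2.circle(im,tuple(int(z) for z in q),1,(0,0,255),-1)
      cv2.imwrite(f"pics/fit_{t}_{n}{len(views)}.png",im)
E
python3 fit.py
```

```text
stencil_tray ('top',) [625.5 246.7] 85.54 -129.9
stencil_tray ('side',) [623.1 240.9] 85.72 -137.0
stencil_tray ('top', 'side') [625.1 245. ] 86.01 -263.8
inking_tray ('top',) [622.1 -61.2] 89.76 -106.7
inking_tray ('side',) [624.6 -65.9] 89.24 -132.9
inking_tray ('top', 'side') [624.6 -63.3] 89.78 -231.9
```

```bash
cd pics; ls
python3 - <<'E'
import cv2
for t in("stencil","inking"):
    for n in ("top2","side2"):
        print(cv2.imread(f"fit_{t}_tray_{n}.png").shape)
E
```

```text
fit_inking_tray_side2.png
fit_inking_tray_top1.png
fit_inking_tray_top2.png
fit_stencil_tray_side2.png
fit_stencil_tray_top1.png
fit_stencil_tray_top2.png
side0.png
side0c.png
top0.png
top0c.png
(464, 728, 3)
(384, 520, 3)
(560, 696, 3)
(504, 768, 3)
```

View pics/fit_stencil_tray_top2.png

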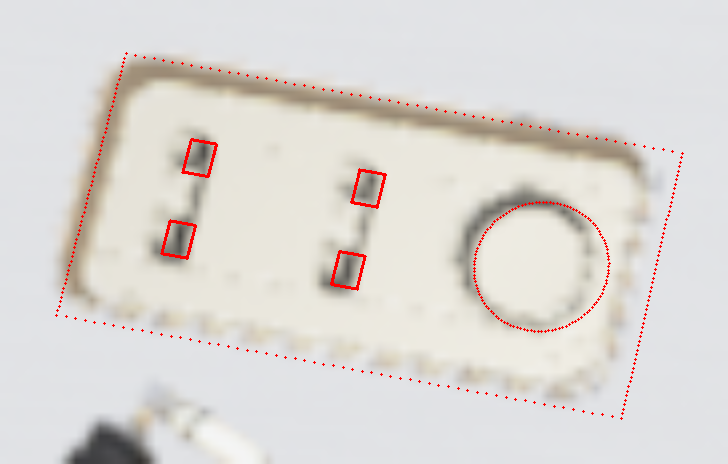

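View pics/fit_inking_tray_top2.png

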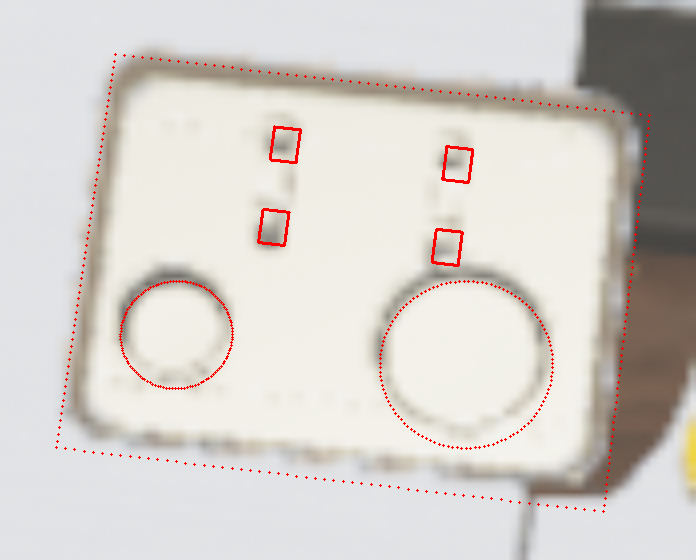

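View pics/fit_inking_tray_side2.png

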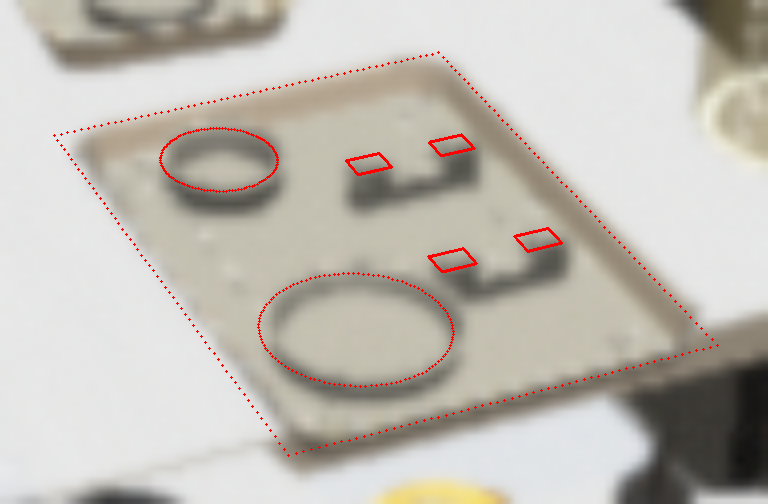

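View pics/fit_stencil_tray_side2.png

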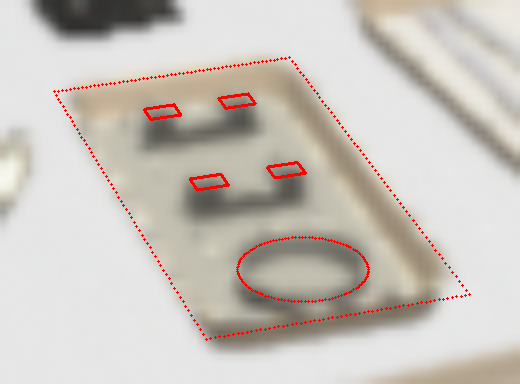

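```bash
cat > fit2.py <<'E'
from fit import *
from scipy.spatial import ConvexHull
D=dict(stencil_tray=(265,129,24),inking_tray=(250,190,20))
X0=dict(stencil_tray=(631,253,np.radians(86.6)),inking_tray=(634.3,-61.1,np.radians(90.9)))
for t in D:
  w,h,zr=D[t]
  for views in (("top",),("side",),("top","side")):
    def f(v):
        s=0
        for n in views:
            r=12; a=np.linspace(0,2*np.pi,33); P=[]
            for sx in(1,-1):
                for sy in (1,-1):
                    P.append(np.c_[sx*(w/2-r)+r*np.cos(a),sy*(h/2-r)+r*np.sin(a)])
            P=np.concatenate(P); c,sn=np.cos(v[2]/50),np.sin(v[2]/50)
            Q=np.c_[v[0]+c*P[:,0]-sn*P[:,1],v[1]+sn*P[:,0]+c*P[:,1]]
            uv=np.concatenate([proj(ims[n]["im"],np.c_[Q,0*Q[:,0]+z]) for z in(0,zr)])
            hull=cv2.convexHull(((uv)*8+4).astype(np.float32)).astype(np.int32)
            m=np.zeros((384*8,512*8),np.uint8); cv2.fillConvexPoly(m,hull,255)
            m=cv2.resize(m,(512,384),interpolation=cv2.INTER_AREA)/255.
            k=ims[n][t][0]["mask"]
            s+=np.abs(m-k).sum()
        return s
    b=min((minimize(f,np.array(X0[t])*[1,1,50]+d,method="Nelder-Mead",options=dict(xatol=.1,initial_simplex=np.array(X0[t])*[1,1,50]+d+np.array([[0,0,0],[6,0,0],[0,6,0],[0,0,3]]))) for d in([0,0,0],[-6,-6,-2])),key=lambda r:r.fun)
    print(t,views,b.x[:2].round(1),np.degrees(b.x[2]/50).round(2),b.fun.round(0))
  # depth
  for n in("top","side"):
    P=cloud(ims[n]["im"]).reshape(-1,3); x,y,_=X0[t]
    q=P[(abs(P[:,0]-x)<160)&(abs(P[:,1]-y)<160)&(P[:,2]>11)&(P[:,2]<40)]
    im=np.full((330,330,3),255,np.uint8)
    for p in q: im[int(160+x-p[0]+2),int(160+y-p[1]+2)]=(0,0,255) if p[2]>17 else (255,120,0)
    im=cv2.resize(im,None,fx=1.8,fy=1.8,interpolation=cv2.INTER_NEAREST)
    cv2.imwrite(f"pics/d_{t}_{n}.png",im); print(len(q))
E
python3 fit2.py
```

```text
stencil_tray ('top',) [634.1 254.7] 86.16 142.0
stencil_tray ('side',) [633.1 263.5] 82.28 155.0
stencil_tray ('top', 'side') [634.7 256.4] 85.74 315.0
930
742
inking_tray ('top',) [636.7 -60.5] 90.52 120.0
inking_tray ('side',) [635.9 -49.5] 90.22 182.0
inking_tray ('top', 'side') [636.1 -58.2] 91.09 381.0
766
812
```

```bash
sleep 15;python3 -c "
import cv2,numpy as np
r=[np.hstack([cv2.resize(cv2.imread(f'pics/d_{t}_{n}.png'),(390,300)) for n in('top','side')]) for t in('stencil_tray','inking_tray')]
cv2.imwrite('pics/d.png',np.vstack(r))"
```

```text
(no output)
```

View pics/d.png

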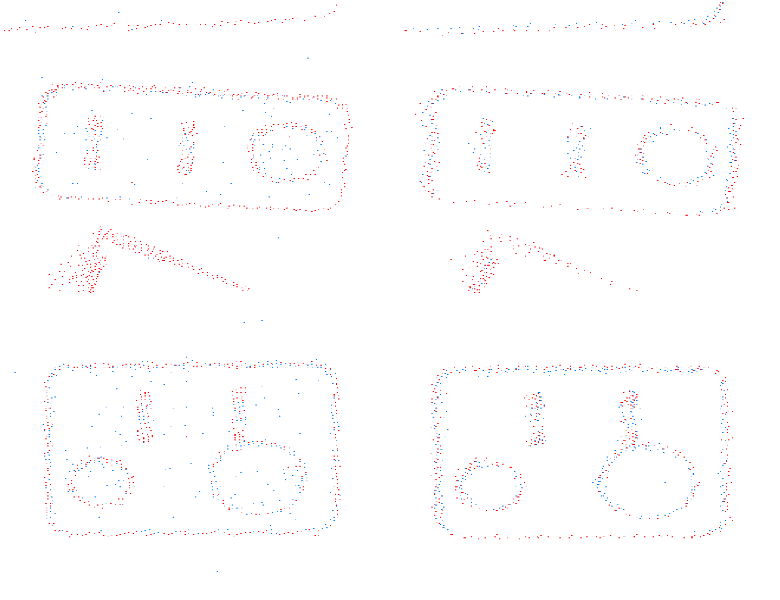

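```bash
cat > fit3.py <<'E'
from fit import *
from scipy.optimize import least_squares
D=dict(stencil_tray=dict(b=(265,129),c=[(-80,0,62)],r=[(5,0),(85,0)]),inking_tray=dict(b=(250,190),c=[(-55,33,79),(78,36,51)],r=[(-40,-38),(40,-38)]))
X0=dict(stencil_tray=(634,255,np.radians(86)),inking_tray=(636,-60,np.radians(90.9)))
for t in D:
  d=D[t]
  for views in (("top",),("side",),("top","side")):
    q=np.concatenate([cloud(ims[n]["im"]).reshape(-1,3) for n in views])
    q=q[(q[:,2]>11)&(q[:,2]<36)]
    def loc(v,q):
        c,s=np.cos(v[2]/50),np.sin(v[2]/50); e=q[:,:2]-v[:2]; return e@np.array([[c,-s],[s,c]])
    x0=np.array(X0[t])*[1,1,50]; p=loc(x0,q); w,h=d["b"]
    q=q[(abs(p[:,0])<w/2+9)&(abs(p[:,1])<h/2+9)]
    def f(v):
        p=loc(v[:3],q); r=12; ww,hh=w/2-2,h/2-2
        a=np.abs(p)-[ww-r,hh-r]; sd=np.hypot(*np.maximum(a,0).T)+np.minimum(a.max(1),0)-r
        ds=[np.abs(sd)]
        for x,y,D_ in d["c"]: ds.append(np.abs(np.hypot(p[:,0]-x,p[:,1]-y)-D_/2))
        for x,y in d["r"]:
            a=np.maximum(np.abs(p-[x,y])-[4,20],0); ds.append(np.hypot(*a.T))
        return np.min(ds,0)
    r=least_squares(f,x0,loss="soft_l1",f_scale=2,diff_step=1e-4)
    print(t,views,r.x[:2].round(1),np.degrees(r.x[2]/50).round(2),len(q),np.median(f(r.x)).round(2))
    ds=loc(r.x,q)
    for x,y,D_ in d["c"]:
        m=np.abs(np.hypot(ds[:,0]-x,ds[:,1]-y)-D_/2)<7; pp=ds[m]
        g=least_squares(lambda c:np.hypot(pp[:,0]-c[0],pp[:,1]-c[1])-c[2],[x,y,D_/2],loss="soft_l1"); print("   cup in tray",g.x.round(1))
    for x,y in d["r"]:
        m=(abs(ds[:,0]-x)<12)&(abs(ds[:,1]-y)<28); pp=ds[m]; print("   rest",pp.mean(0).round(1))
E
python3 fit3.py
python3 - <<'E'
from fit import *
# objects
from scipy.optimize import least_squares
for t,x0,R,zz in (("spirit_bottle",(572,-362),21.5,(8,94)),("ink_bottle",(533,-470),16,(8,64)),("salve_jar",(433,-250),30,(6,49)),("tape_roll",(563,-253),32,(4,18))):
  for views in (("top",),("side",),("top","side")):
    q=np.concatenate([cloud(ims[n]["im"]).reshape(-1,3) for n in views])
    q=q[(q[:,2]>zz[0])&(q[:,2]<zz[1])&(np.hypot(q[:,0]-x0[0],q[:,1]-x0[1])<R+15)]
    r=least_squares(lambda c:np.hypot(q[:,0]-c[0],q[:,1]-c[1])-R,x0,loss="soft_l1",f_scale=2)
    print(t,views,r.x.round(1),len(q),np.median(abs(r.fun)).round(2))
for t,x0,rr in (("marker",(447,-58),80),("tweezers",(452,-385),72),("driver",(397,-516),75)):
  for views in (("top",),("side",)):
    q=np.concatenate([cloud(ims[n]["im"]).reshape(-1,3) for n in views])
    q=q[(q[:,2]>3)&(q[:,2]<25)&(np.hypot(q[:,0]-x0[0],q[:,1]-x0[1])<rr)][:,:2].astype(np.float32)
    (c,s,a)=cv2.minAreaRect(q); l=cv2.fitLine(q,cv2.DIST_HUBER,0,.01,.01).ravel()
    dv=(q-l[2:])@l[:2]; mid=l[2:]+l[:2]*(dv.max()+dv.min())/2
    print(t,views,len(q),np.round(c,1),np.round(s,1),"line ang",np.degrees(np.arctan2(l[1],l[0])).round(1),"mid",mid.round(1))
E
```

```text
stencil_tray ('top',) [630.1 251.4] 85.96 638 2.09
   cup in tray [-79.3  -0.8  30.9]
   rest [5.  0.8]
   rest [84.1 -1.6]
stencil_tray ('side',) [625.9 252.6] 86.34 517 2.33
   cup in tray [-79.5  -0.7  31.2]
   rest [3.6 2.4]
   rest [82.5  1.3]
stencil_tray ('top', 'side') [628.5 251.9] 86.02 1155 2.42
   cup in tray [-79.4  -0.6  31.2]
   rest [4.3 0.2]
   rest [83.4 -0.5]
inking_tray ('top',) [632.3 -61.5] 90.72 761 1.86
   cup in tray [-55.2  32.5  39.8]
   cup in tray [77.9 35.7 25.5]
   rest [-40.  -39.1]
   rest [ 39.8 -37.7]
inking_tray ('side',) [628.3 -61.4] 90.58 812 1.73
   cup in tray [-54.8  32.3  40.1]
   cup in tray [77.6 35.8 26.2]
   rest [-41.5 -38.4]
   rest [ 37.9 -37.6]
inking_tray ('top', 'side') [630.2 -61.5] 90.61 1573 2.1
   cup in tray [-55.2  32.3  40.1]
   cup in tray [77.5 35.8 26.1]
   rest [-41.  -38.7]
   rest [ 38.7 -38.3]
spirit_bottle ('top',) [ 589.2 -356.2] 126 1.16
spirit_bottle ('side',) [ 585.4 -352.9] 407 1.04
spirit_bottle ('top', 'side') [ 586.5 -353.7] 533 1.55
ink_bottle ('top',) [ 546.9 -469. ] 68 1.17
ink_bottle ('side',) [ 543.  -466.2] 222 0.85
ink_bottle ('top', 'side') [ 543.8 -466.8] 290 1.28
salve_jar ('top',) [ 442.5 -241.7] 150 7.5
salve_jar ('side',) [ 438.5 -242.2] 274 1.11
salve_jar ('top', 'side') [ 439.  -242.3] 424 2.15
tape_roll ('top',) [ 562.9 -251.3] 140 7.17
tape_roll ('side',) [ 562.4 -252.7] 139 3.43
tape_roll ('top', 'side') [ 562.6 -252.3] 279 5.21
marker ('top',) 379 [447.9 -60.3] [154.4 152.9] line ang 75.6 mid [447.5 -57.9]
marker ('side',) 149 [442.2 -63. ] [127.8 154.4] line ang 74.5 mid [441. -64.]
tweezers ('top',) 232 [ 450.3 -383.2] [138.  135.8] line ang -66.6 mid [ 453.1 -385.8]
tweezers ('side',) 220 [ 457.1 -386.4] [132.  125.7] line ang -71.6 mid [ 451.4 -387.9]
driver ('top',) 291 [ 397.6 -508.3] [146.  129.2] line ang 28.0 mid [ 397.1 -509.7]
driver ('side',) 345 [ 394.1 -509.4] [134.2 138.5] line ang 57.4 mid [ 396.8 -517.9]
```

Run:
```python
from fit import *
for n in("top","side"):
    P=cloud(ims[n]["im"]).reshape(-1,3)
    im=np.zeros((480,560),np.float32)  # x 300..900 rows, y 450..-650
    for p in P:
        r,c=int((900-p[0])/2.),int((500-p[1])/2.)
        if 0<=r<480 and 0<=c<560: im[r,c]=max(im[r,c],p[2]+1)
    im=cv2.dilate(im,np.ones((2,2)))
    o=cv2.applyColorMap(np.clip(im/400*255,0,255).astype(np.uint8),cv2.COLORMAP_JET); o[im<3]=0
    cv2.imwrite(f"pics/h_{n}.png",o)
    for y in range(450,-600,-50):
        s=P[(abs(P[:,1]-y)<25)&(P[:,0]>330)&(P[:,0]<800)&(P[:,2]>45)&(P[:,2]<900)]
        if len(s): print(n,y,len(s),np.round(s.min(0)),np.round(s.max(0)))
# refine tweezers/marker w/ masks
for l in("marker","tweezers"):
  for n in("top","side"):
    for r in ims[n][l][:1]:
        m=cv2.dilate(r["mask"].astype(np.uint8),np.ones((5,5)))>0; p=cloud(ims[n]["im"])[m]; p=p[(p[:,2]>3.5)&(p[:,2]<22)][:,:2].astype(np.float32)
        f=cv2.fitLine(p,cv2.DIST_HUBER,0,.01,.01).ravel(); d=(p-f[2:])@f[:2]
        print(l,n,len(p),cv2.minAreaRect(p),np.degrees(np.arctan2(f[1],f[0])),np.percentile(d,[1,99]),f[2:]+f[:2]*np.percentile(d,[1,99]).mean())
k=ims["top"]["im"]["pixels"][170:260,250:385,::-1]; cv2.imwrite("pics/z.png",cv2.resize(k,None,fx=5.5,fy=5.5,interpolation=cv2.INTER_CUBIC))
```

```text
top 450 219 [382. 453.  45.] [650. 475. 603.]
top 400 1 [407. 382.  48.] [407. 382.  48.]
top 350 19 [419. 344.  45.] [479. 374.  49.]
top 200 1 [459. 183.  47.] [459. 183.  47.]
top 150 17 [414. 125.  45.] [447. 163.  57.]
top 100 14 [387.  94.  45.] [419. 124.  52.]
top -200 25 [ 420. -225.   47.] [ 459. -214.   56.]
top -250 164 [ 411. -274.   45.] [ 470. -225.   58.]
top -350 156 [ 567. -374.   45.] [ 758. -334.  125.]
top -400 104 [ 588. -424.   45.] [ 762. -376.   87.]
top -450 83 [ 531. -474.   45.] [ 753. -426.  100.]
top -500 72 [ 532. -525.   45.] [ 800. -475.  113.]
top -550 14 [ 790. -534.   47.] [ 800. -525.  104.]
side 450 31 [392. 452.  45.] [452. 475.  54.]
side 350 1 [462. 348.  46.] [462. 348.  46.]
side 200 1 [453. 179.  46.] [453. 179.  46.]
side 150 10 [411. 126.  45.] [442. 166.  50.]
side 100 10 [392.  97.  46.] [414. 123.  52.]
side -200 20 [ 420. -224.   48.] [ 456. -216.   52.]
side -250 211 [ 408. -275.   45.] [ 467. -225.   54.]
side -300 1 [ 440. -276.   51.] [ 440. -276.   51.]
side -350 333 [ 563. -375.   45.] [ 756. -337.  133.]
side -400 169 [ 574. -425.   45.] [ 760. -375.   90.]
side -450 136 [ 525. -475.   45.] [ 751. -425.  100.]
side -500 243 [ 528. -525.   45.] [ 800. -475.  116.]
side -550 101 [ 784. -537.   46.] [ 800. -525.  107.]
marker top 166 ((448.7218933105469, -59.78936767578125), (151.02862548828125, 31.935436248779297), 76.66544342041016) 75.43572 [-72.08830414  70.41737366] [446.18038135 -60.13895984]
marker side 95 ((442.2293701171875, -64.05854034423828), (139.19876098632812, 14.278212547302246), 73.4627914428711) 75.23649 [-60.96429237  72.97629623] [442.21846672 -61.3788654 ]
tweezers side 137 ((452.4341735839844, -382.2611083984375), (21.436166763305664, 121.21844482421875), 14.708065032958984) -71.48051 [-63.68229309  56.44233597] [ 449.95966293 -382.75281288]
```

View pics/h_top.png

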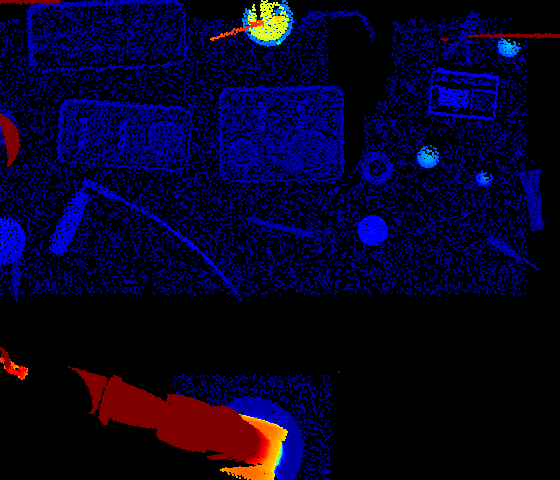

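View pics/z.png

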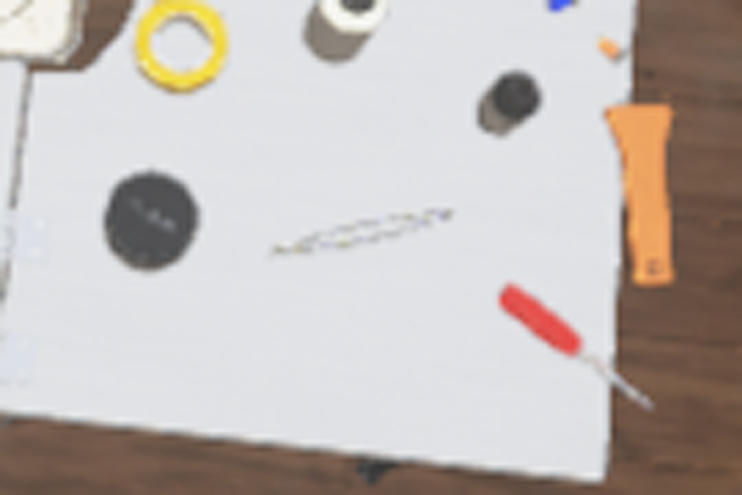

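```bash
cat > mv.py <<'E'
import sys,json,numpy as np
# usage: python3 mv.py cx cy cz cyaw  x y z yaw [x y z yaw...]
def rel(C,T):
    a=np.radians(C[3]); d=np.array(T[:3])-C[:3]
    w=(T[3]-C[3]+180)%360-180
    return [round((np.cos(a)*d[0]+np.sin(a)*d[1])/10,2),round((np.sin(a)*d[0]-np.cos(a)*d[1])/10,2),round(-d[2]/10,2)],round(-w,1)
if __name__=="__main__":
    v=list(map(float,sys.argv[1:])); C=v[:4]
    for i in range(4,len(v),4): print(rel(C,v[i:i+4]))
E
python3 mv.py 171.8 522.5 231.3 161.8 480 150 231 107  587 -354 165 59
python3 - <<'E'
from fit import *
p=onplane(ims["top"]["im"],[[299.5,215.8],[332.4,208.5]],6); print(p,p.mean(0),np.degrees(np.arctan2(*(p[1]-p[0])[[1,0]])))
E
```

```text
([np.float64(-40.91), np.float64(-25.76), np.float64(0.03)], 54.8)
([np.float64(-66.82), np.float64(-70.3), np.float64(6.63)], 102.8)
[[ 432.45953661 -327.3027876     6.        ]
 [ 472.69542021 -442.52305095    6.        ]] [ 452.57747841 -384.91291927    6.        ] -70.75036949322326
```

Emit:
carry_out(deltas=[[0,[-40.9,-25.8,0],[0,0,55]],[0,[-40.9,-25.8,0],[0,0,55]],[0,[-40.9,-25.8,0],[0,0,55]],[0,[-40.9,-25.8,0],[0,0,55]],[0,[-40.9,-25.8,0],[0,0,55]],[0,[-40.9,-25.8,0],[0,0,55]],[0,[-40.9,-25.8,0],[0,0,55]],[0.1,[-66.8,-70.3,6.6],[0,0,103]],[0.1,[-66.8,-70.3,6.6],[0,0,103]],[0.1,[-66.8,-70.3,6.6],[0,0,103]],[0.1,[-66.8,-70.3,6.6],[0,0,103]],[0.1,[-66.8,-70.3,6.6],[0,0,103]],[0.1,[-66.8,-70.3,6.6],[0,0,103]],[0.1,[-66.8,-70.3,6.6],[0,0,103]],[0.1,[-66.8,-70.3,6.6],[0,0,103]],[0.1,[-66.8,-70.3,6.6],[0,0,103]],[0.1,[-66.8,-70.3,6.6],[0,0,103]],[0.1,[-66.8,-70.3,6.6],[0,0,103]],[0.1,[-66.8,-70.3,6.6],[0,0,103]]], newtons=40)

```text
t: 4.38
tcp_pos: [588.0, -351.6, 165.9]
eef_rot: [3.141, -0.002, 1.029]
force: [0.0, 0.8, 1.1]
finger_gap: 0.902
```

Emit:
carry_out(deltas=[[0.1,[0,0,5],[0,0,0]],[0.1,[0,0,9.9],[0,0,0]],[0.1,[0,0,9.9],[0,0,0]],[0.1,[0,0,9.9],[0,0,0]],[1,[0,0,9.9],[0,0,0]],[1,[0,0,9.9],[0,0,0]],[1,[0,0,9.9],[0,0,0]],[1,[0,0,9.9],[0,0,0]],[1,[0,0,9.9],[0,0,0]],[1,[0,0,9.9],[0,0,0]],[1,[0,0,9.9],[0,0,0]],[1,[0,0,9.9],[0,0,0]]], newtons=40)

```text
t: 5.88
tcp_pos: [587.8, -354.8, 68.9]
eef_rot: [3.138, -0.0, 1.026]
force: [-0.8, 0.9, 5.8]
finger_gap: 0.472
```

```bash
cat > snap.py <<'E'
import sys; from h import *
tag=sys.argv[1]; s=manip.sense(); print(round(s["t"],2),s["tcp_pos"].round(1),s["eef_rot"].round(3),s["finger_gap"],s["force"].round(1),s["q"].round(2))
o=[]
for a in sys.argv[2:]:
    n,u,v,w,h=a.split(","); u,v,w,h=map(int,(u,v,w,h)); im=manip.get_image(n)
    k=min(780/w,580/h); cv2.imwrite(f"pics/{tag}_{n}.png",cv2.resize(im["pixels"][v:v+h,u:u+w,::-1],None,fx=k,fy=k,interpolation=cv2.INTER_CUBIC))
    np.savez(f"{tag}_{n}.npz",**{k:im[k] for k in("pixels","depth","fx","fy","cx","cy","R","t")})
E
python3 snap.py s1 side,220,120,160,160
```

```text
5.88 [ 587.8 -354.8   68.9] [ 3.138 -0.     1.026] 0.4718711566680229 [-0.8  0.9  5.8] [ 0.15  0.78  0.66  1.32 -0.48  1.19  0.29]
```

View pics/s1_side.png

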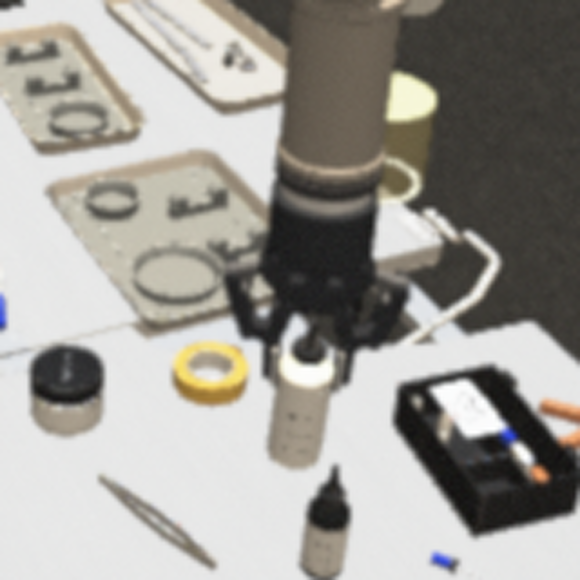

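```bash
python3 mv.py 587 -354 66.3 58.8 587 -354 140 58.8 650 -100 140 81 623 172.2 140 105
```

```text
([np.float64(0.0), np.float64(0.0), np.float64(-7.37)], -0.0)
([np.float64(24.99), np.float64(-7.77), np.float64(-7.37)], -22.2)
([np.float64(46.87), np.float64(-24.18), np.float64(-7.37)], -46.2)
```

Emit:
carry_out(deltas=[[1,[0,0,-2],[0,0,0]],[1,[0,0,-4],[0,0,0]],[1,[0,0,-6],[0,0,0]],[1,[0,0,-7.4],[0,0,0]],[1,[0,0,-7.4],[0,0,0]]])

```text
t: 6.55
tcp_pos: [587.5, -354.8, 142.3]
eef_rot: [3.138, 0.0, 1.026]
force: [0.2, -0.2, -1.4]
finger_gap: 0.465
```

```bash
python3 mv.py 587 -354 140.3 58.8 605 -90 140.3 82 615 50 140.3 94 622 150 140 105  623 172.2 140 105
```

```text
([np.float64(23.51), np.float64(-12.14), np.float64(-0.0)], -23.2)
([np.float64(36.01), np.float64(-18.53), np.float64(-0.0)], -35.2)
([np.float64(44.92), np.float64(-23.11), np.float64(0.03)], -46.2)
([np.float64(46.87), np.float64(-24.18), np.float64(0.03)], -46.2)
```

Emit:
carry_out(deltas=[[1,[3,-1.5,0],[0,0,-3]],[1,[8,-4,0],[0,0,-8]],[1,[13,-6.7,0],[0,0,-13]],[1,[18,-9.3,0],[0,0,-18]],[1,[23,-11.9,0],[0,0,-23]],[1,[28,-14.4,0],[0,0,-28]],[1,[33,-17,0],[0,0,-33]],[1,[38,-19.6,0],[0,0,-38]],[1,[42,-21.6,0],[0,0,-42]],[1,[45,-23.2,0],[0,0,-45]],[1,[46.9,-24.2,0],[0,0,-46.2]],[1,[46.9,-24.2,0],[0,0,-46.2]],[1,[46.9,-24.2,0],[0,0,-46.2]],[1,[46.9,-24.2,2],[0,0,-46.2]],[1,[46.9,-24.2,3],[0,0,-46.2]],[1,[46.9,-24.2,3],[0,0,-46.2]]])

```text
t: 8.55
tcp_pos: [622.2, 170.8, 109.4]
eef_rot: [-3.139, 0.001, 1.83]
force: [0.3, 0.5, 0.0]
finger_gap: 0.47
```

```bash
python3 snap.py s2 side,180,80,120,110 top,100,80,130,110
```

```text
8.55 [622.2 170.8 109.4] [-3.139e+00  1.000e-03  1.830e+00] 0.4700915816584524 [0.3 0.5 0. ] [-0.58  0.62  0.46  1.41 -0.28  1.18  0.17]
```

View pics/s2_side.png

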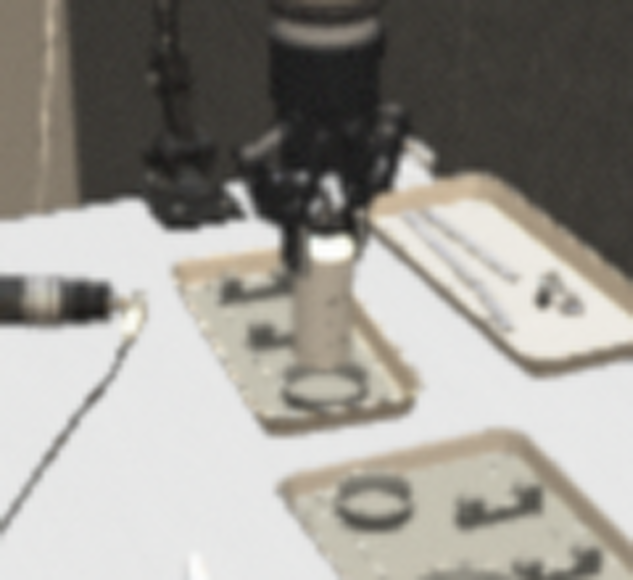

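View pics/s2_top.png

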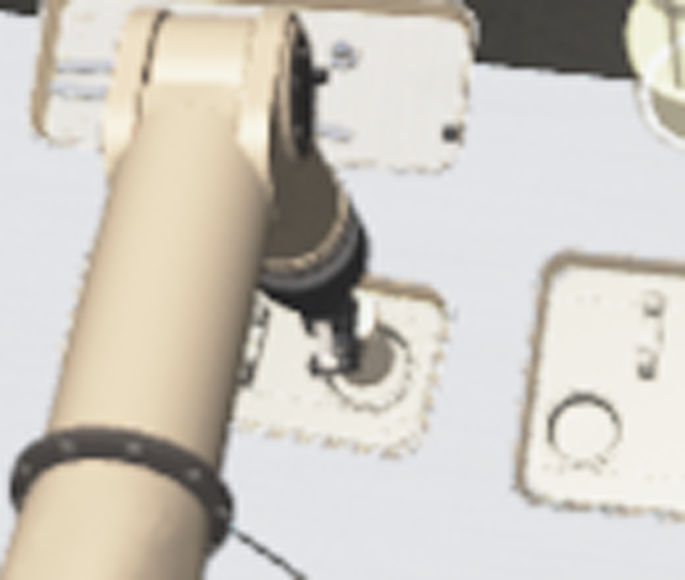

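Run:
```python
from h import *
from scipy.optimize import least_squares
im=dict(np.load("s2_side.npz")); P=cloud(im).reshape(-1,3)
q=P[(P[:,2]>48)&(P[:,2]<105)&(np.hypot(P[:,0]-622,P[:,1]-171)<32)]
r=least_squares(lambda c:np.hypot(q[:,0]-c[0],q[:,1]-c[1])-21.5,(622,171),loss="soft_l1",f_scale=2); print(r.x,len(q),np.median(abs(r.fun)))
for lo in (40,60,80):
    m=(q[:,2]>lo)&(q[:,2]<lo+20); k=q[m]; print(lo,least_squares(lambda c:np.hypot(k[:,0]-c[0],k[:,1]-c[1])-21.5,(622,171),loss="soft_l1",f_scale=2).x, len(k))
```

```text
[618.68558473 171.08248933] 153 1.417807675058853
40 [618.98897487 170.14200842] 33
60 [618.45351404 171.00334386] 58
80 [618.56244574 171.50144473] 52
```

Emit:
carry_out(deltas=[[1,[0.1,0.1,1],[0,0,0]],[1,[0.1,0.1,2],[0,0,0]],[1,[0.1,0.1,2.8],[0,0,0]],[1,[0.1,0.1,3.2],[0,0,0]],[1,[0.1,0.1,3.5],[0,0,0]],[1,[0.1,0.1,3.5],[0,0,0]]])

```text
t: 9.4
tcp_pos: [623.8, 173.7, 75.6]
eef_rot: [3.141, 0.0, 1.832]
force: [-0.1, 0.0, 0.2]
finger_gap: 0.467
```

Emit:
carry_out(deltas=[[1,[0,0,0.1],[0,0,0]],[1,[0,0,0.1],[0,0,0]],[0.35,[0,0,0.1],[0,0,0]],[0.3,[0,0,0.1],[0,0,0]],[0.3,[0,0,0.1],[0,0,0]],[0.3,[0,0,0.1],[0,0,0]],[0.3,[0,0,-2],[0,0,0]],[0.3,[0,0,-6],[0,0,0]],[0.3,[0,0,-11],[0,0,0]],[0.3,[0,0,-11],[0,0,0]]])

```text
t: 10.65
tcp_pos: [627.0, 173.9, 191.0]
eef_rot: [3.13, 0.0, 1.833]
force: [-0.1, 0.5, 0.7]
finger_gap: 0.702
```

```bash
python3 mv.py 622.8 173.2 185.3 105 450 -56 185 165.3; python3 snap.py s3 side,180,80,120,110
```

```text
([np.float64(-17.67), np.float64(-22.62), np.float64(0.03)], -60.3)
10.65 [627.  173.9 191. ] [3.13  0.    1.833] 0.7016401759266914 [-0.1  0.5  0.7] [-0.59  0.56  0.48  1.3  -0.26  1.33  0.15]
```

View pics/s3_side.png

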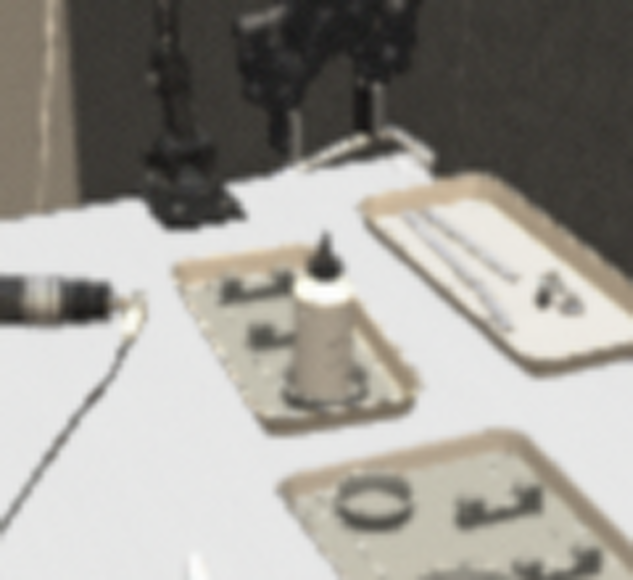

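Run:
```python
from fit import *
o=[]
for n,a in(("top",(205,190)),("side",(200,178))):
    k=ims[n]["im"]["pixels"][a[1]:a[1]+36,a[0]:a[0]+48,::-1]; o.append(cv2.resize(k,None,fx=8,fy=8,interpolation=cv2.INTER_NEAREST))
    im=ims[n]["im"]
    # predicted outline for (445.5,-59.5) etc
    for c,col in(((445.5,-59.),(0,0,255)),):
        t=np.radians(75.3); d=np.array([np.cos(t),np.sin(t),0]); e=np.array([-d[1],d[0],0])
        X=[np.array([c[0],c[1],7])+s*68*d+w*6.5*e for s,w in((-1,-1),(-1,1),(1,1),(1,-1))]
        uv=((proj(im,np.array(X))-a+.5)*8).astype(int); cv2.polylines(o[-1],[uv.reshape(-1,1,2)],True,col,1)
cv2.imwrite("pics/mk.png",np.hstack(o))
```

```text
(no output)
```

View pics/mk.png

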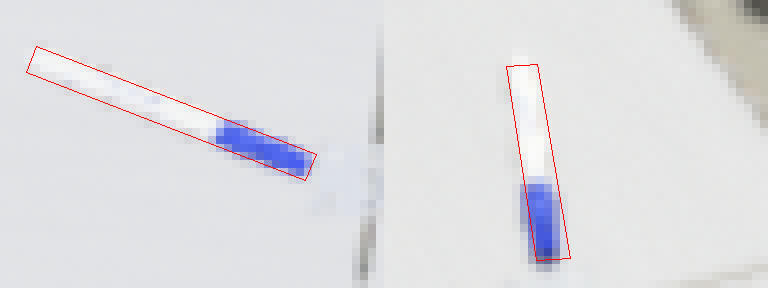

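```bash
python3 mv.py 622.8 173.2 185.3 105 445.5 -58.5 90 75.3 445.5 -58.5 30 75.3
```

```text
([np.float64(-17.79), np.float64(-23.12), np.float64(9.53)], 29.7)
([np.float64(-17.79), np.float64(-23.12), np.float64(15.53)], 29.7)
```

Emit:
carry_out(deltas=[[0.5,[-4,-5,0],[0,0,7]],[0.6,[-8,-10,1],[0,0,14]],[0.6,[-12,-16,4],[0,0,20]],[0.6,[-17.8,-23.1,9.5],[0,0,29.7]],[0.6,[-17.8,-23.1,9.5],[0,0,29.7]],[0.6,[-17.8,-23.1,9.5],[0,0,29.7]],[0.6,[-17.8,-23.1,9.5],[0,0,29.7]],[0.6,[-17.8,-23.1,13],[0,0,29.7]],[0.6,[-17.8,-23.1,15.5],[0,0,29.7]],[0.6,[-17.8,-23.1,15.5],[0,0,29.7]],[0.6,[-17.8,-23.1,15.5],[0,0,29.7]]])

```text
t: 12.08
tcp_pos: [448.1, -57.4, 31.2]
eef_rot: [3.139, -0.0, 1.316]
force: [0.8, -0.2, -0.2]
finger_gap: 0.405
```

```bash
python3 snap.py s4 side,180,140,100,90 top,180,160,90,70
```

```text
12.07 [448.1 -57.4  31.2] [ 3.139 -0.     1.316] 0.4053383633634974 [ 0.8 -0.2 -0.2] [-0.42  0.39  0.63  2.05 -0.32  0.8   0.14]
```

View pics/s4_side.png

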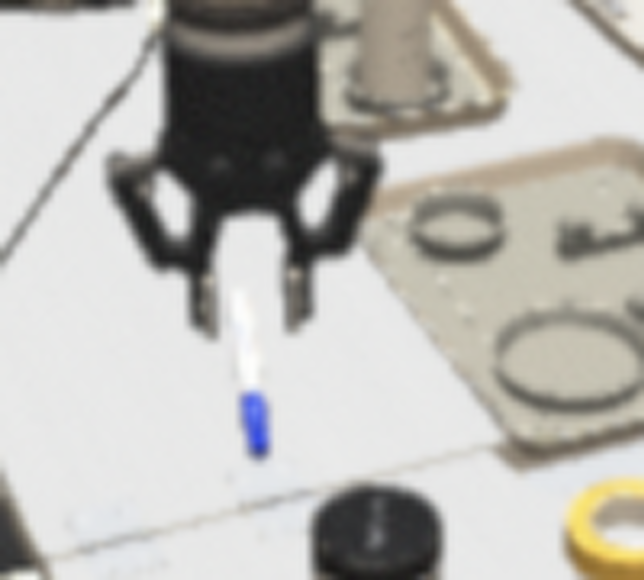

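Emit:
carry_out(deltas=[[0.6,[0,0,1.3],[0,0,0]],[0.6,[0,0,2.6],[0,0,0]],[0.6,[0,0,2.6],[0,0,0]],[0.6,[0,0,2.6],[0,0,0]],[1,[0,0,2.6],[0,0,0]],[1,[0,0,2.6],[0,0,0]],[1,[0,0,2.6],[0,0,0]],[1,[0,0,2.6],[0,0,0]],[1,[0,0,2.6],[0,0,0]],[1,[0,0,2.6],[0,0,0]]], newtons=30)

```text
t: 13.42
tcp_pos: [446.9, -58.1, 4.7]
eef_rot: [3.141, -0.0, 1.314]
force: [-1.0, -0.8, 5.8]
finger_gap: 0.118
```

```bash
python3 mv.py 445.6 -58.2 4 75.3 445.6 -58.2 110 75.3 470 297 110 86.1 631.4 296.9 110 86.1 631.4 296.9 50 86.1
```

```text
([np.float64(0.0), np.float64(0.0), np.float64(-10.6)], -0.0)
([np.float64(34.98), np.float64(-6.65), np.float64(-10.6)], -10.8)
([np.float64(39.06), np.float64(8.96), np.float64(-10.6)], -10.8)
([np.float64(39.06), np.float64(8.96), np.float64(-4.6)], -10.8)
```

Emit:
carry_out(deltas=[[1,[0,0,-3],[0,0,0]],[1,[0,0,-7],[0,0,0]],[1,[0,0,-10.6],[0,0,0]],[1,[6,-1.1,-10.6],[0,0,-3]],[1,[12,-2.3,-10.6],[0,0,-6]],[1,[18,-3.4,-10.6],[0,0,-10.8]],[1,[24,-4.6,-10.6],[0,0,-10.8]],[1,[30,-5.7,-10.6],[0,0,-10.8]],[1,[35,-6.6,-10.6],[0,0,-10.8]],[1,[36.4,-1.2,-10.6],[0,0,-10.8]],[1,[37.8,4,-10.6],[0,0,-10.8]],[1,[39.1,9,-10.6],[0,0,-10.8]],[1,[39.1,9,-8],[0,0,-10.8]],[1,[39.1,9,-5.6],[0,0,-10.8]],[1,[39.1,9,-5.6],[0,0,-10.8]],[1,[39.1,9,-5.6],[0,0,-10.8]]])

```text
t: 15.42
tcp_pos: [632.8, 297.5, 60.7]
eef_rot: [3.141, -0.0, 1.503]
force: [0.7, 0.7, 0.6]
finger_gap: 0.113
```

```bash
python3 snap.py s5 side,190,90,90,80 top,90,90,110,90
```

```text
15.43 [632.8 297.5  60.7] [ 3.141 -0.     1.503] 0.11279998298258856 [0.7 0.7 0.6] [-0.72  0.77  0.46  1.27 -0.34  1.17 -0.31]
```

View pics/s5_side.png

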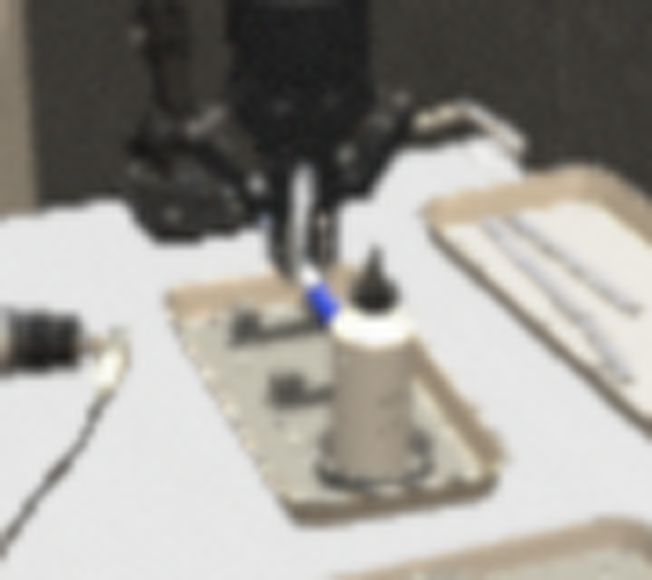

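View pics/s5_top.png

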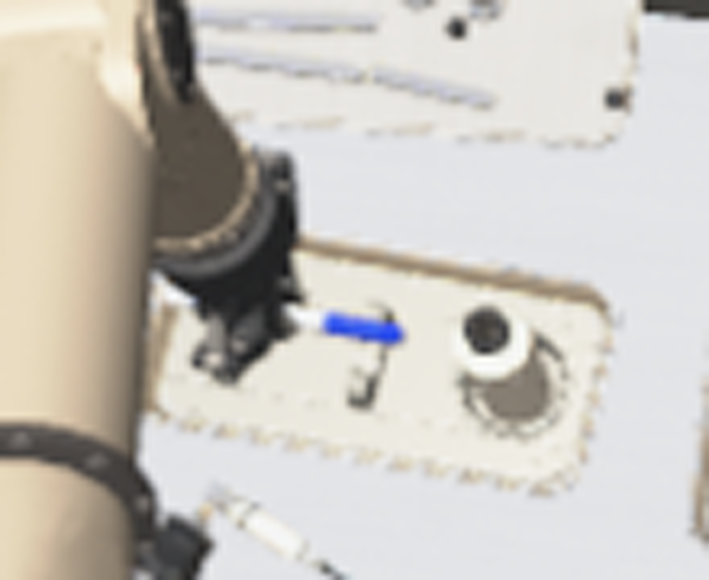

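Run:
```python
from h import *
for n in("top","side"):
    im=dict(np.load(f"s5_{n}.npz")); p=im["pixels"].astype(int)
    m=(p[:,:,2]>p[:,:,0]+60)&(p[:,:,2]>120); v,u=np.nonzero(m); k=(u>100)&(u<300)&(v>90)&(v<170); u,v=u[k],v[k]
    X=onplane(im,np.c_[u,v],63); print(n,len(u),X.min(0).round(1),X.max(0).round(1),X.mean(0).round(1))
    f=cv2.fitLine(X[:,:2].astype(np.float32),cv2.DIST_L2,0,.01,.01).ravel(); print(f, np.degrees(np.arctan2(f[1],f[0])))
    C=cloud(im)[v,u]; print("z",np.median(C,0))
```

```text
top 36 [625.9 232.9  63. ] [637.  274.1  63. ] [631.5 252.9  63. ]
[4.5332108e-02 9.9897200e-01 6.3151648e+02 2.5294254e+02] 87.401764
z [629.45064768 251.58705973  68.17613477]
side 12 [622.1 245.4  63. ] [635.5 279.3  63. ] [628.5 260.   63. ]
[2.4891035e-01 9.6852654e-01 6.2845380e+02 2.6003705e+02] 75.58696
z [626.17802943 252.797455    66.87777837]
```

Emit:
carry_out(deltas=[[1,[-0.1,-0.1,1.5],[0,0,0]],[1,[-0.1,-0.1,2.5],[0,0,0]],[1,[-0.1,-0.1,3.3],[0,0,0]],[1,[-0.1,-0.1,3.7],[0,0,0]],[1,[-0.1,-0.1,4],[0,0,0]],[1,[-0.1,-0.1,4],[0,0,0]],[1,[-0.1,-0.1,4],[0,0,0]]])

```text
t: 16.4
tcp_pos: [632.0, 296.5, 20.8]
eef_rot: [3.141, -0.0, 1.503]
force: [-1.1, 0.2, 2.7]
finger_gap: 0.117
```

```bash
python3 snap.py s6 side,190,90,90,80 top,90,90,110,90
```

```text
16.4 [632.  296.5  20.8] [ 3.141 -0.     1.503] 0.11659101729040484 [-1.1  0.2  2.7] [-0.71  0.81  0.44  1.31 -0.36  1.1  -0.3 ]
```

View pics/s6_side.png

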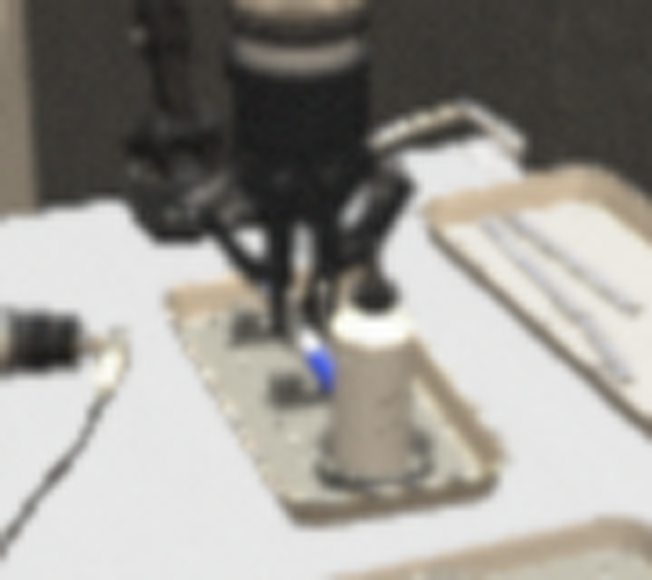

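View pics/s6_top.png

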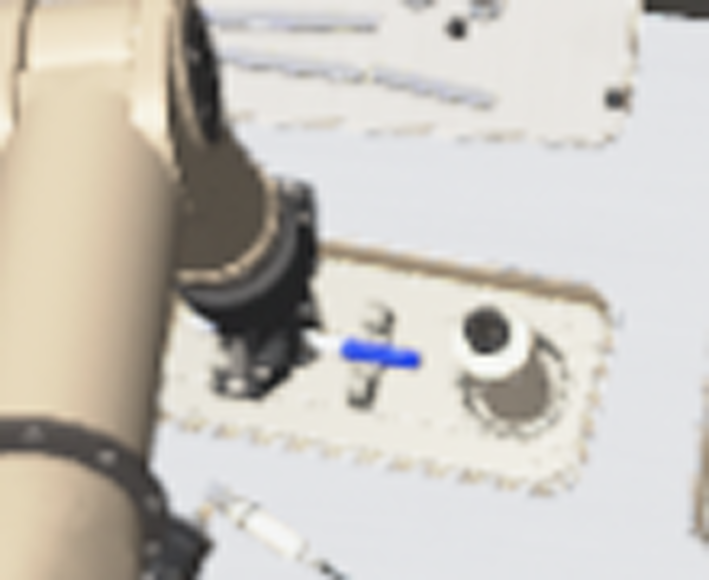

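Emit:
carry_out(deltas=[[0.7,[0,0,0],[0,0,0]],[0.6,[0,0,0],[0,0,0]],[0.6,[0,0,0],[0,0,0]],[0.6,[0,0,-1],[0,0,0]],[0.6,[0,0,-3],[0,0,0]],[0.6,[0,0,-6],[0,0,0]],[0.6,[0,0,-9],[0,0,0]],[0.3,[2,-9,-10],[0,0,0]],[0.3,[2,-14,-10],[0,0,0]],[0.3,[2,-18,-10],[0,0,0]],[0.3,[2,-18,-10],[0,0,0]]])

```text
t: 17.88
tcp_pos: [447.3, 330.8, 121.0]
eef_rot: [-3.136, -0.002, 1.509]
force: [0.3, 0.6, -0.4]
finger_gap: 0.7
```

```bash
python3 snap.py s7 side,190,90,90,80 top,90,90,110,90
```

```text
17.88 [447.3 330.8 121. ] [-3.136e+00 -2.000e-03  1.509e+00] 0.7002835151642359 [ 0.3  0.6 -0.4] [-1.03  0.44  0.49  1.67 -0.23  1.1  -0.53]
```

View pics/s7_side.png

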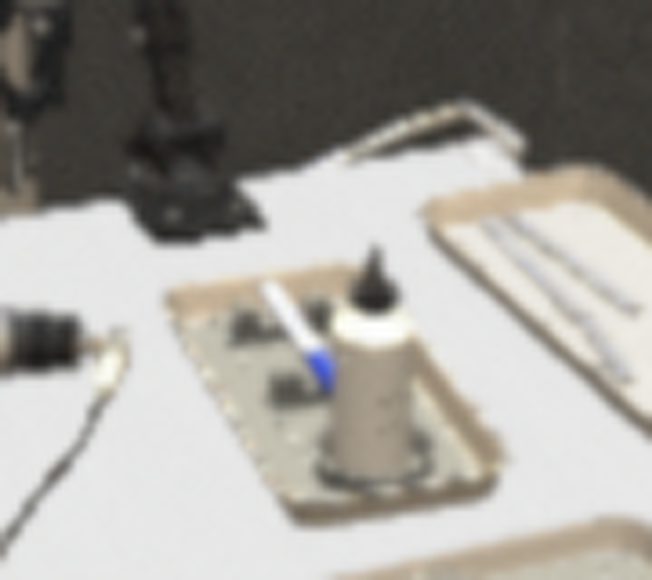

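View pics/s7_top.png

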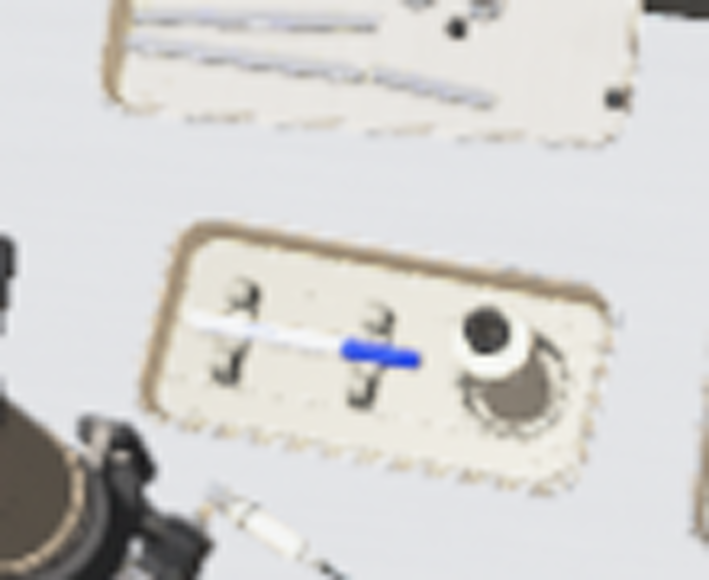

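```bash
python3 - <<'E'
from fit import *
from scipy.optimize import least_squares
for n in("top","side"):
    q=cloud(ims[n]["im"]).reshape(-1,3); q=q[(q[:,2]>42)&(q[:,2]<56)&(np.hypot(q[:,0]-440,q[:,1]+243)<45)]
    (c,r)=cv2.minEnclosingCircle(q[:,:2].astype(np.float32)); print(n,len(q),c,r,q.mean(0),q[:,:2].min(0),q[:,:2].max(0))
E
python3 mv.py 452.6 328.5 120 86.1 441 -242.5 120 61 441 -242.5 60 61
```

```text
top 221 (440.81878662109375, -244.5542449951172) 30.082111358642578 [ 440.07103105 -244.56253367   48.63556437] [ 411.30114356 -273.90807198] [ 469.80323366 -214.48127642]
side 250 (436.51556396484375, -245.45614624023438) 30.700979232788086 [ 435.96596039 -248.28911065   49.32538331] [ 408.26577556 -275.97723375] [ 466.943983   -216.07321038]
([np.float64(-57.05), np.float64(2.73), np.float64(-0.0)], 25.1)
([np.float64(-57.05), np.float64(2.73), np.float64(6.0)], 25.1)
```

Emit:
carry_out(deltas=[[0,[-6,0.3,0],[0,0,3]],[0,[-12,0.5,0],[0,0,6]],[0,[-18,0.8,0],[0,0,9]],[0,[-24,1,0],[0,0,12]],[0,[-30,1.3,0],[0,0,15]],[0,[-36,1.6,0],[0,0,18]],[0,[-42,1.9,0],[0,0,21]],[0,[-48,2.2,0],[0,0,25.1]],[0,[-54,2.4,0],[0,0,25.1]],[0,[-57.3,2.5,1],[0,0,25.1]],[0,[-57.3,2.5,5],[0,0,25.1]],[0,[-57.3,2.5,5],[0,0,25.1]],[0,[-57.3,2.5,5],[0,0,25.1]],[0,[-57.3,2.5,5],[0,0,25.1]]])

```text
t: 19.73
tcp_pos: [440.9, -245.3, 72.0]
eef_rot: [3.138, -0.0, 1.065]
force: [0.9, 0.0, 0.2]
finger_gap: 0.999
```

```bash
python3 snap.py s8 side,200,170,100,90
```

```text
19.73 [ 440.9 -245.3   72. ] [ 3.138 -0.     1.065] 0.9994819715000335 [0.9 0.  0.2] [-0.12  0.46  0.78  1.88 -0.39  0.96  0.33]
```

View pics/s8_side.png

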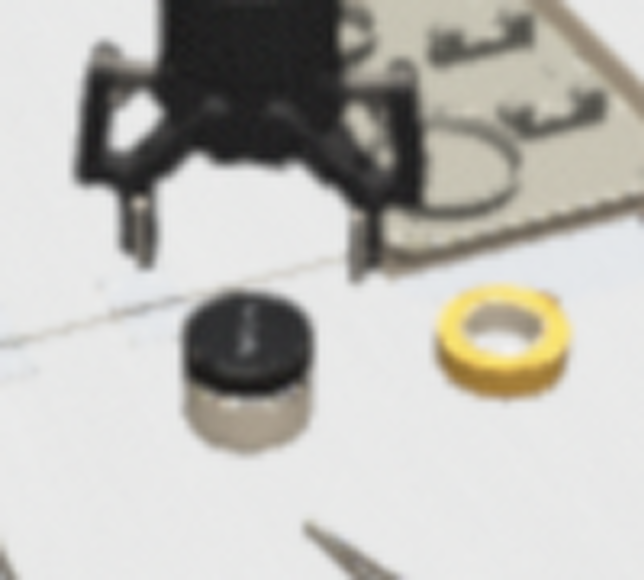

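Emit:
carry_out(deltas=[[0,[0,0,2.5],[0,0,0]],[0,[0,0,4.5],[0,0,0]],[0,[0,0,5.4],[0,0,0]],[0,[0,0,5.4],[0,0,0]],[0,[0,0,5.4],[0,0,0]],[1,[0,0,5.4],[0,0,0]],[1,[0,0,5.4],[0,0,0]],[1,[0,0,5.4],[0,0,0]],[1,[0,0,5.4],[0,0,0]],[1,[0,0,5.4],[0,0,0]],[1,[0,0,5.4],[0,0,0]]], newtons=40)

```text
t: 21.15
tcp_pos: [440.0, -245.0, 17.4]
eef_rot: [3.14, -0.001, 1.065]
force: [-1.0, 0.9, 5.2]
finger_gap: 0.682
```

```bash
python3 snap.py s9 side,200,170,100,90; python3 mv.py 438.7 -244.5 16 61 438.7 -244.5 90 61  597.9 -116.9 90 79 597.9 -116.9 50 79
```

```text
21.15 [ 440.  -245.    17.4] [ 3.140e+00 -1.000e-03  1.065e+00] 0.6816552495266508 [-1.   0.9  5.2] [-0.07  0.54  0.72  1.92 -0.47  0.85  0.39]
([np.float64(0.0), np.float64(0.0), np.float64(-7.4)], -0.0)
([np.float64(18.88), np.float64(7.74), np.float64(-7.4)], -18.0)
([np.float64(18.88), np.float64(7.74), np.float64(-3.4)], -18.0)
```

View pics/s9_side.png

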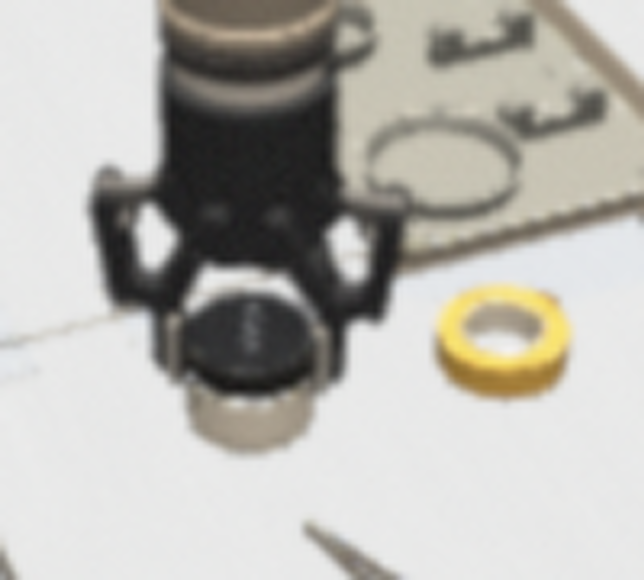

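Emit:
carry_out(deltas=[[1,[0,0,-2],[0,0,0]],[1,[0,0,-5],[0,0,0]],[1,[0,0,-7.4],[0,0,0]],[1,[4,1.6,-7.4],[0,0,3]],[1,[8,3.3,-7.4],[0,0,6]],[1,[12,4.9,-7.4],[0,0,9]],[1,[16,6.6,-7.4],[0,0,11]],[1,[18.9,7.7,-7.4],[0,0,11]],[1,[18.9,7.7,-5],[0,0,11]],[1,[18.9,7.7,-3.4],[0,0,11]],[1,[18.9,7.7,-3.4],[0,0,11]],[1,[18.9,7.7,-3.4],[0,0,11]]])

```text
t: 22.7
tcp_pos: [598.4, -117.7, 50.9]
eef_rot: [3.141, -0.0, 0.871]
force: [0.0, -1.2, -0.2]
finger_gap: 0.68
```

```bash
python3 snap.py s10 side,220,130,110,100 top,190,100,100,90
python3 - <<'E'
from h import *
from scipy.optimize import least_squares
for n in("side","top"):
    im=dict(np.load(f"s10_{n}.npz")); q=cloud(im).reshape(-1,3); s=q[(q[:,2]>36)&(q[:,2]<84)&(np.hypot(q[:,0]-598,q[:,1]+117)<34)]
    for lo,hi in((36,52),(36,60)):
        k=s[(s[:,2]>lo)&(s[:,2]<hi)]
        r=least_squares(lambda c:np.hypot(k[:,0]-c[0],k[:,1]-c[1])-30,(598,-117),loss="soft_l1",f_scale=2);print(n,lo,len(k),r.x.round(1),np.median(abs(r.fun)).round(1))
E
```

```text
22.7 [ 598.4 -117.7   50.9] [ 3.141 -0.     0.871] 0.6798028458249519 [ 0.  -1.2 -0.2] [-0.32  0.68  0.74  1.59 -0.51  1.07 -0.14]
side 36 72 [ 598.9 -115.5] 0.9
side 36 112 [ 598.7 -115.5] 1.0
top 36 14 [ 602.5 -117.8] 0.3
top 36 20 [ 602.3 -117.5] 0.4
```

View pics/s10_side.png

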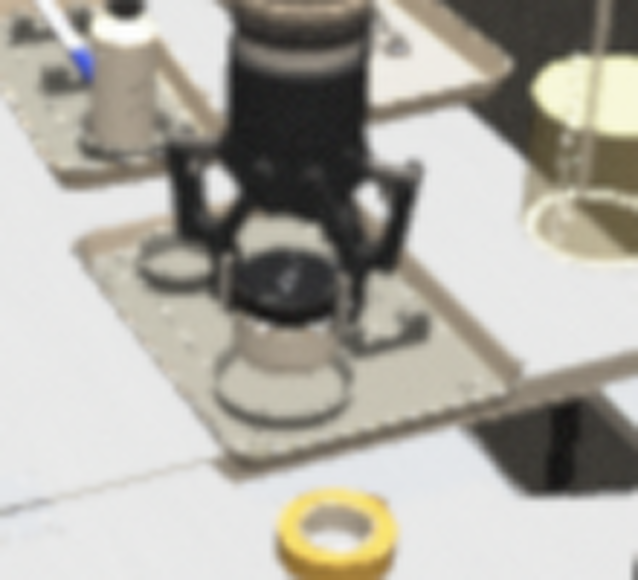

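Emit:
carry_out(deltas=[[1,[-0.2,-0.2,0],[0,0,0]],[1,[-0.2,-0.2,1],[0,0,0]],[1,[-0.2,-0.2,1.8],[0,0,0]],[1,[-0.2,-0.2,2.3],[0,0,0]],[1,[-0.2,-0.2,2.7],[0,0,0]],[1,[-0.2,-0.2,2.7],[0,0,0]],[1,[-0.2,-0.2,2.7],[0,0,0]]])

```text
t: 23.68
tcp_pos: [595.5, -117.0, 23.8]
eef_rot: [-3.141, -0.0, 0.873]
force: [-2.6, 0.4, 5.2]
finger_gap: 0.681
```

Emit:
carry_out(deltas=[[0.2,[0,0,0],[0,0,0]],[0.05,[0,0,0],[0,0,0]],[0.05,[0,0,0],[0,0,0]],[0.05,[0,0,-0.5],[0,0,0]],[0.05,[0,0,-3],[0,0,0]],[0.05,[0,0,-7],[0,0,0]],[0.05,[0,0,-12],[0,0,0]],[0.05,[0,0,-14],[0,0,0]],[0.05,[0,0,-14],[0,0,0]]])

```text
t: 24.8
tcp_pos: [596.9, -117.8, 165.6]
eef_rot: [3.137, -0.002, 0.872]
force: [0.3, 0.0, 0.1]
finger_gap: 0.951
```

```bash
python3 snap.py s11 side,220,130,110,100 top,190,100,100,90; python3 mv.py 595 -116.5 163 50 544.5 -467.5 163 49 544.5 -467.5 110 49
```

```text
24.8 [ 596.9 -117.8  165.6] [ 3.137e+00 -2.000e-03  8.720e-01] 0.9509208535454254 [0.3 0.  0.1] [-0.36  0.57  0.81  1.47 -0.42  1.28 -0.2 ]
([np.float64(-30.13), np.float64(18.69), np.float64(-0.0)], 1.0)
([np.float64(-30.13), np.float64(18.69), np.float64(5.3)], 1.0)
```

View pics/s11_side.png

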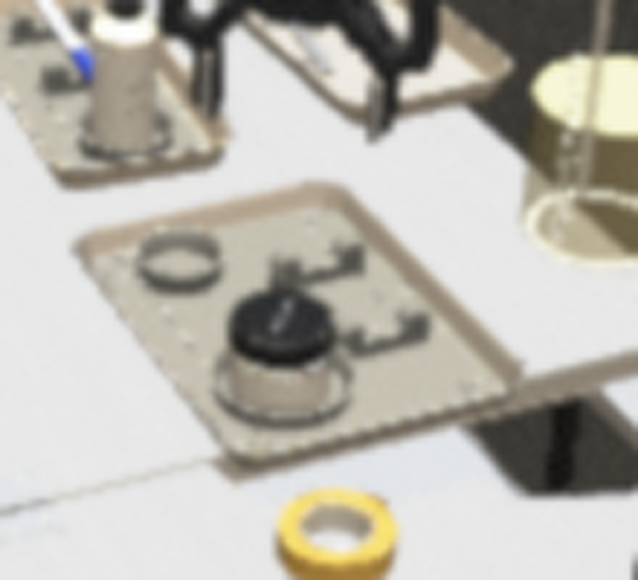

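Emit:
carry_out(deltas=[[0.3,[-5,3.1,0],[0,0,0]],[0.4,[-10,6.2,0],[0,0,0]],[0.4,[-15,9.3,0],[0,0,0]],[0.4,[-20,12.4,0],[0,0,1]],[0.4,[-25,15.5,0],[0,0,1]],[0.4,[-30.1,18.7,1],[0,0,1]],[0.4,[-30.1,18.7,3],[0,0,1]],[0.4,[-30.1,18.7,4],[0,0,1]],[0.4,[-30.1,18.7,4],[0,0,1]],[0.4,[-30.1,18.7,4],[0,0,1]]])

```text
t: 26.15
tcp_pos: [546.6, -466.5, 123.8]
eef_rot: [3.141, -0.001, 0.858]
force: [-0.1, 0.3, -0.0]
finger_gap: 0.6
```

```bash
python3 snap.py s12 side,250,170,100,120
```

```text
26.15 [ 546.6 -466.5  123.8] [ 3.141e+00 -1.000e-03  8.580e-01] 0.599751139082396 [-0.1  0.3 -0. ] [ 0.31  0.82  0.76  1.14 -0.54  1.37  0.29]
```

View pics/s12_side.png

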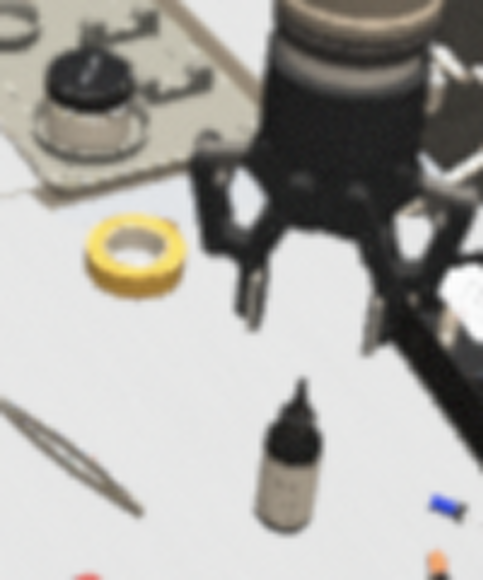

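Bottle tip is centred between the fingers. Descend 8.7 cm and grip.

Emit:
carry_out(deltas=[[0.4,[0,0,3],[0,0,0]],[0.4,[0,0,6],[0,0,0]],[0.4,[0,0,8],[0,0,0]],[0.4,[0,0,8.7],[0,0,0]],[0.4,[0,0,8.7],[0,0,0]],[0.4,[0,0,8.7],[0,0,0]],[1,[0,0,8.7],[0,0,0]],[1,[0,0,8.7],[0,0,0]],[1,[0,0,8.7],[0,0,0]],[1,[0,0,8.7],[0,0,0]],[1,[0,0,8.7],[0,0,0]],[1,[0,0,8.7],[0,0,0]]], newtons=35)

```text
t: 27.7
tcp_pos: [545.6, -468.3, 37.6]
eef_rot: [3.14, 0.0, 0.855]
force: [-0.7, 1.3, 5.5]
finger_gap: 0.34
```

```bash
python3 snap.py s13 side,250,170,100,120;python3 mv.py 544.5 -467.5 36 49 593.4 16.1 110 75 593.4 16.1 76 75
```

```text
27.7 [ 545.6 -468.3   37.6] [3.14  0.    0.855] 0.34035162950211495 [-0.7  1.3  5.5] [ 0.31  0.9   0.72  1.23 -0.58  1.22  0.32]
([np.float64(39.71), np.float64(-28.04), np.float64(-7.4)], -26.0)
([np.float64(39.71), np.float64(-28.04), np.float64(-4.0)], -26.0)
```

View pics/s13_side.png

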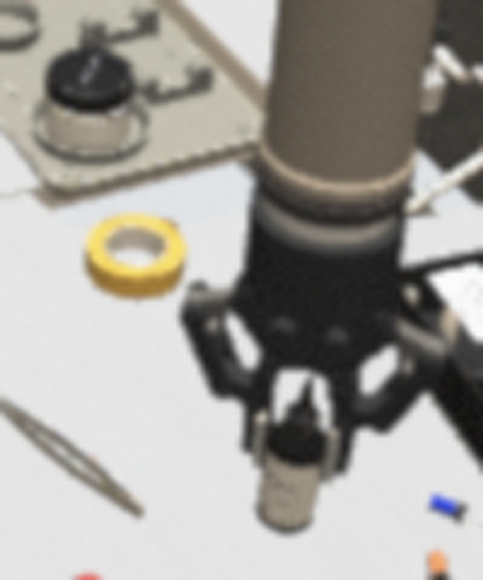

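Emit:
carry_out(deltas=[[1,[0,0,-2],[0,0,0]],[1,[0,0,-5],[0,0,0]],[1,[0,0,-8.5],[0,0,0]],[1,[1,-0.7,-9.4],[0,0,-1]],[1,[5.5,-3.9,-9.4],[0,0,-4]],[1,[10,-7.1,-9.4],[0,0,-7]],[1,[14.5,-10.2,-9.4],[0,0,-10]],[1,[19,-13.4,-9.4],[0,0,-13]],[1,[23.5,-16.6,-9.4],[0,0,-16]],[1,[28,-19.8,-9.4],[0,0,-19]],[1,[32.5,-22.9,-9.4],[0,0,-22]],[1,[37,-26.1,-9.4],[0,0,-26]],[1,[39.7,-28,-9.4],[0,0,-26]],[1,[39.7,-28,-9.4],[0,0,-26]],[1,[39.7,-28,-7],[0,0,-26]],[1,[39.7,-28,-4],[0,0,-26]],[1,[39.7,-28,-3.4],[0,0,-26]],[1,[39.7,-28,-3.4],[0,0,-26]],[1,[39.7,-28,-3.4],[0,0,-26]]])

```text
t: 30.12
tcp_pos: [595.4, 15.0, 71.6]
eef_rot: [3.139, -0.0, 1.309]
force: [0.0, 0.1, 0.2]
finger_gap: 0.345
```

```bash
python3 snap.py s14 side,210,110,110,100 top,190,100,100,90
python3 - <<'E'
from h import *
from scipy.optimize import least_squares
for n in("side","top"):
    im=dict(np.load(f"s14_{n}.npz")); q=cloud(im).reshape(-1,3); s=q[(q[:,2]>36)&(q[:,2]<95)&(np.hypot(q[:,0]-593,q[:,1]-16)<22)]
    for lo,hi in((36,60),(36,78)):
        k=s[(s[:,2]>lo)&(s[:,2]<hi)]
        r=least_squares(lambda c:np.hypot(k[:,0]-c[0],k[:,1]-c[1])-16,(593,16),loss="soft_l1",f_scale=2);print(n,lo,hi,len(k),r.x.round(1),np.median(abs(r.fun)).round(1))
E
```

```text
30.12 [595.4  15.   71.6] [ 3.139 -0.     1.309] 0.34537515575680494 [0.  0.1 0.2] [-0.5   0.6   0.66  1.62 -0.41  1.06  0.01]
side 36 60 54 [593.  17.] 1.8
side 36 78 99 [593.5  16.9] 1.5
top 36 60 8 [596.5  15.2] 0.8
top 36 78 16 [595.6  15.2] 0.6
```

View pics/s14_side.png

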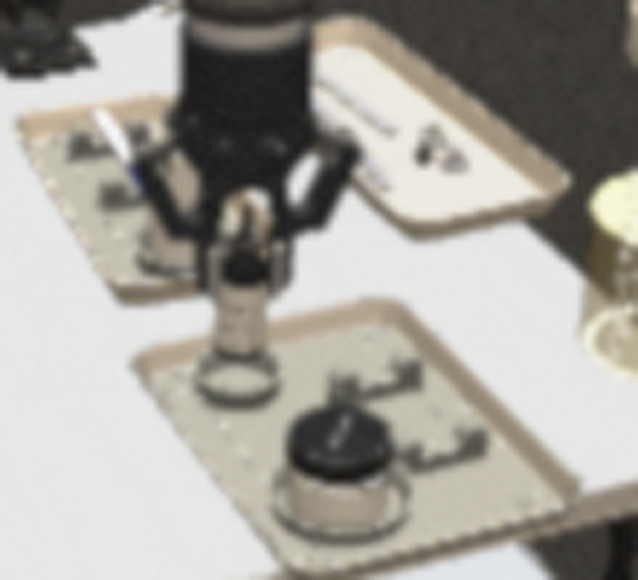

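Emit:
carry_out(deltas=[[1,[0,-0.1,0.8],[0,0,0]],[1,[0,-0.1,1.6],[0,0,0]],[1,[0,-0.1,2.2],[0,0,0]],[1,[0,-0.1,2.6],[0,0,0]],[1,[0,-0.1,2.9],[0,0,0]],[1,[0,-0.1,2.9],[0,0,0]],[1,[0,-0.1,2.9],[0,0,0]]])

```text
t: 31.1
tcp_pos: [593.2, 15.8, 43.8]
eef_rot: [-3.141, -0.001, 1.309]
force: [-5.3, -0.1, 14.5]
finger_gap: 0.348
```

Emit:
carry_out(deltas=[[1,[0,0,-0.2],[0,0,0]],[1,[0,0,-0.2],[0,0,0]],[0.55,[0,0,-0.2],[0,0,0]],[0.4,[0,0,-0.2],[0,0,0]],[0.4,[0,0,-0.2],[0,0,0]],[0.4,[0,0,-1],[0,0,0]],[0.4,[0,0,-4],[0,0,0]],[0.4,[0,0,-9],[0,0,0]],[0.4,[0,0,-12],[0,0,0]],[0.4,[0,0,-12],[0,0,0]]])

```text
t: 32.35
tcp_pos: [595.8, 15.2, 164.9]
eef_rot: [3.135, -0.002, 1.309]
force: [0.8, -0.1, -0.3]
finger_gap: 0.596
```

```bash
python3 snap.py s15 side,210,110,110,100 top,190,100,100,90; python3 mv.py 593 16 161 75 590 -200 161 -71 452.2 -385 110 -71.2
```

```text
32.35 [595.8  15.2 164.9] [ 3.135e+00 -2.000e-03  1.309e+00] 0.5961459173729189 [ 0.8 -0.1 -0.3] [-0.53  0.51  0.71  1.51 -0.35  1.24 -0.04]
([np.float64(-20.94), np.float64(5.3), np.float64(-0.0)], 146.0)
([np.float64(-42.38), np.float64(-3.22), np.float64(5.1)], 146.2)
```

View pics/s15_side.png

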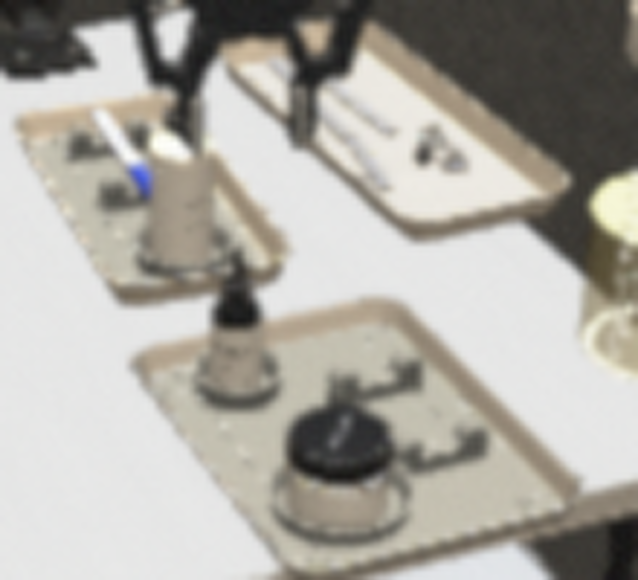

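```bash
python3 mv.py 593 16 161 75 452.2 -385 60 108.8 452.2 -385 3 108.8
```

```text
([np.float64(-42.38), np.float64(-3.22), np.float64(10.1)], -33.8)
([np.float64(-42.38), np.float64(-3.22), np.float64(15.8)], -33.8)
```

Emit:
carry_out(deltas=[[0.6,[-5.5,-0.4,0],[0,0,-4]],[0.6,[-11,-0.8,0],[0,0,-8]],[0.6,[-16.5,-1.2,0],[0,0,-13]],[0.6,[-22,-1.6,0],[0,0,-18]],[0.6,[-27.5,-2,1],[0,0,-23]],[0.6,[-33,-2.4,3],[0,0,-28]],[0.6,[-38.5,-2.9,6],[0,0,-33.8]],[0.6,[-42.4,-3.2,10],[0,0,-33.8]],[0.6,[-42.4,-3.2,13],[0,0,-33.8]],[0.6,[-42.4,-3.2,13],[0,0,-33.8]],[0.6,[-42.4,-3.2,13],[0,0,-33.8]],[0.6,[-42.4,-3.2,13],[0,0,-33.8]]])

```text
t: 33.95
tcp_pos: [454.3, -385.5, 32.8]
eef_rot: [3.14, 0.002, 1.901]
force: [-0.4, 0.1, 0.7]
finger_gap: 0.401
```

```bash
python3 snap.py s16 side,220,200,100,90 top,270,170,90,75
```

```text
33.95 [ 454.3 -385.5   32.8] [3.140e+00 2.000e-03 1.901e+00] 0.40138707206340785 [-0.4  0.1  0.7] [ 0.27  0.64  0.59  1.65 -0.41  0.98  1.33]
```

View pics/s16_side.png

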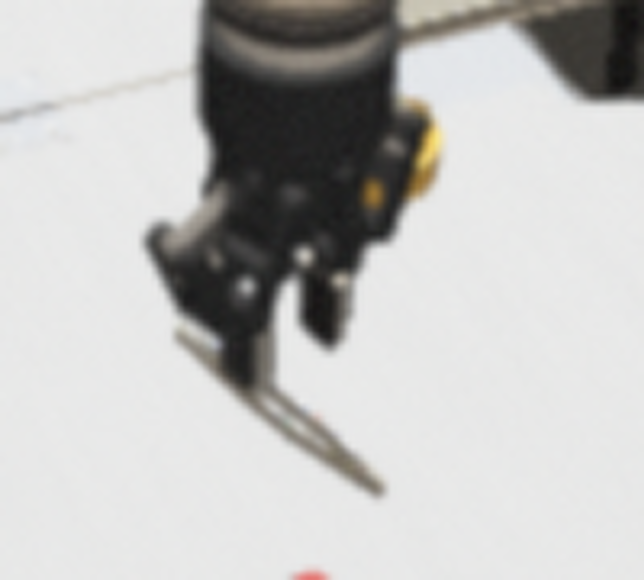

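View pics/s16_top.png

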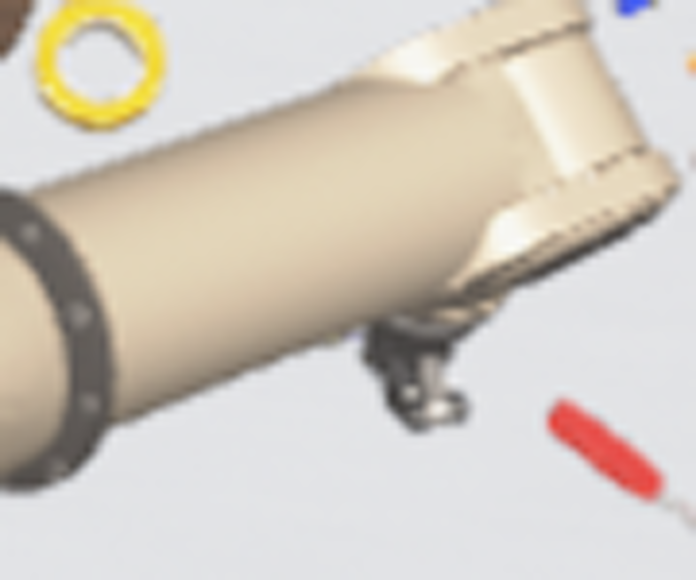

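Emit:
carry_out(deltas=[[0.6,[0,0,1.4],[0,0,0]],[0.6,[0,0,2.4],[0,0,0]],[0.6,[0,0,2.8],[0,0,0]],[0.6,[0,0,2.8],[0,0,0]],[0.6,[0,0,2.8],[0,0,0]],[1,[0,0,2.8],[0,0,0]],[1,[0,0,2.8],[0,0,0]],[1,[0,0,2.8],[0,0,0]],[1,[0,0,2.8],[0,0,0]],[1,[0,0,2.8],[0,0,0]],[1,[0,0,2.8],[0,0,0]]], newtons=30)

```text
t: 35.42
tcp_pos: [453.0, -385.8, 3.7]
eef_rot: [3.141, 0.001, 1.899]
force: [-0.3, -0.4, 4.7]
finger_gap: 0.118
```

```bash
python3 mv.py 452.2 -385 3 108.8 452.2 -385 140 108.8 452 -60 140 90.7 668.3 -61.1 140 90.7 668.3 -61.1 60 90.7
```

```text
([np.float64(0.0), np.float64(0.0), np.float64(-13.7)], -0.0)
([np.float64(30.77), np.float64(10.45), np.float64(-13.7)], 18.1)
([np.float64(23.7), np.float64(30.9), np.float64(-13.7)], 18.1)
([np.float64(23.7), np.float64(30.9), np.float64(-5.7)], 18.1)
```

Emit:
carry_out(deltas=[[1,[0,0,-3],[0,0,0]],[1,[0,0,-8],[0,0,0]],[1,[0,0,-13],[0,0,0]],[1,[3,4,-13.7],[0,0,3]],[1,[6.5,8.5,-13.7],[0,0,6]],[1,[10,13,-13.7],[0,0,9]],[1,[13.5,17.6,-13.7],[0,0,12]],[1,[17,22.2,-13.7],[0,0,15]],[1,[20.5,26.7,-13.7],[0,0,18.1]],[1,[23.7,30.9,-13.7],[0,0,18.1]],[1,[23.7,30.9,-12],[0,0,18.1]],[1,[23.7,30.9,-8],[0,0,18.1]],[1,[23.7,30.9,-5.7],[0,0,18.1]],[1,[23.7,30.9,-5.7],[0,0,18.1]],[1,[23.7,30.9,-5.7],[0,0,18.1]]])

```text
t: 37.3
tcp_pos: [669.2, -62.4, 61.0]
eef_rot: [3.141, 0.001, 1.582]
force: [0.3, -0.0, 0.4]
finger_gap: 0.12
```

```bash
python3 snap.py s17 side,220,120,100,90 top,190,100,100,85
```

```text
37.3 [669.2 -62.4  61. ] [3.141e+00 1.000e-03 1.582e+00] 0.11976936556974364 [ 0.3 -0.   0.4] [-0.29  0.75  0.62  1.38 -0.45  1.15  0.39]
```

View pics/s17_side.png

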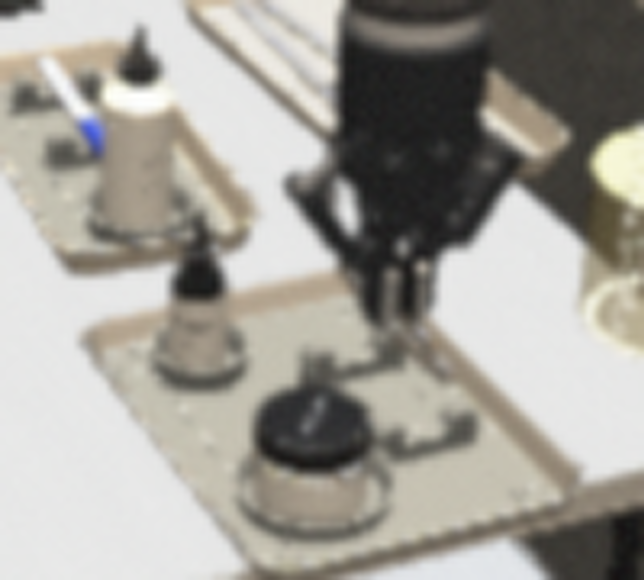

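View pics/s17_top.png

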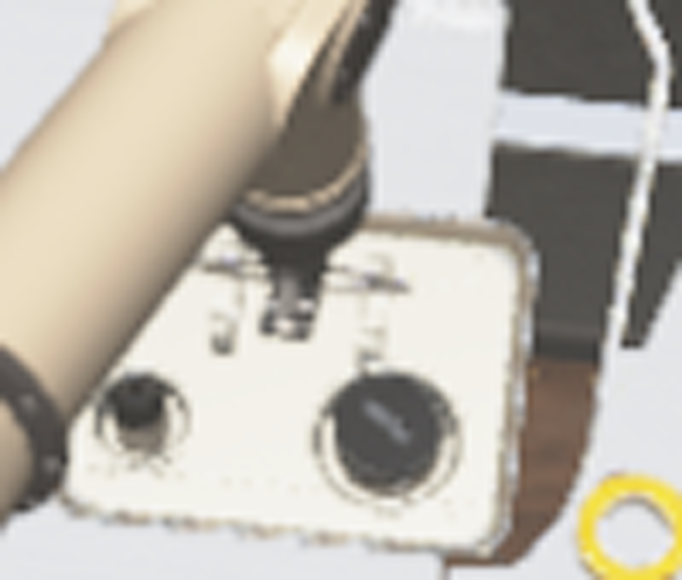

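Run:
```python
from h import *
im=dict(np.load("s17_top.npz"))
p=onplane(im,[[219.3-.5,138.6-.5],[249.8-.5,142.1-.5]],63);print(p,p.mean(0),np.degrees(np.arctan2(*(p[0]-p[1])[[1,0]])))
C=cloud(im)
q=C.reshape(-1,3); s=q[(q[:,2]>50)&(q[:,2]<70)&(abs(q[:,0]-668)<25)&(abs(q[:,1]+61)<75)]; print(len(s)); print(s[np.argsort(s[:,1])].round(0)[::3].tolist())
im2=dict(np.load("s17_side.npz")); q=cloud(im2).reshape(-1,3); s=q[(q[:,2]>50)&(q[:,2]<70)&(abs(q[:,0]-668)<25)&(abs(q[:,1]+61)<75)]; print(len(s)); print(s[np.argsort(s[:,1])].round(0)[::3].tolist())
```

```text
[[ 670.69737786   -7.47134865   63.        ]
 [ 670.24145754 -118.1129763    63.        ]] [670.4694177  -62.79216247  63.        ] 89.7639029493769
49
[[672.0, -120.0, 66.0], [670.0, -113.0, 58.0], [675.0, -109.0, 65.0], [674.0, -106.0, 66.0], [674.0, -102.0, 65.0], [674.0, -98.0, 62.0], [676.0, -94.0, 55.0], [678.0, -91.0, 61.0], [676.0, -84.0, 65.0], [666.0, -78.0, 69.0], [667.0, -41.0, 65.0], [676.0, -36.0, 59.0], [666.0, -31.0, 65.0], [673.0, -26.0, 63.0], [668.0, -20.0, 65.0], [673.0, -15.0, 59.0], [671.0, -8.0, 62.0]]
65
[[669.0, -119.0, 59.0], [668.0, -119.0, 66.0], [669.0, -111.0, 66.0], [665.0, -110.0, 66.0], [664.0, -107.0, 60.0], [669.0, -103.0, 64.0], [664.0, -99.0, 67.0], [664.0, -93.0, 68.0], [662.0, -89.0, 62.0], [672.0, -85.0, 61.0], [663.0, -80.0, 64.0], [661.0, -76.0, 63.0], [677.0, -74.0, 69.0], [659.0, -73.0, 69.0], [664.0, -71.0, 63.0], [685.0, -67.0, 67.0], [686.0, -65.0, 70.0], [673.0, -60.0, 66.0], [665.0, -24.0, 63.0], [664.0, -17.0, 68.0], [664.0, -11.0, 60.0], [664.0, -2.0, 64.0]]
```

Emit:
carry_out(deltas=[[1,[0.1,0,1.5],[0,0,0]],[1,[0.1,0,2.5],[0,0,0]],[1,[0.1,0,3.3],[0,0,0]],[1,[0.1,0,3.8],[0,0,0]],[1,[0.1,0,4.1],[0,0,0]],[1,[0.1,0,4.1],[0,0,0]],[1,[0.1,0,4.1],[0,0,0]]])

```text
t: 38.28
tcp_pos: [669.0, -60.6, 20.1]
eef_rot: [3.141, -0.0, 1.583]
force: [-1.9, -0.3, 5.1]
finger_gap: 0.125
```

```bash
python3 snap.py s18 side,220,120,100,90 top,190,100,100,85
```

```text
38.27 [669.  -60.6  20.1] [ 3.141 -0.     1.583] 0.124556309535205 [-1.9 -0.3  5.1] [-0.29  0.79  0.6   1.41 -0.47  1.08  0.4 ]
```

View pics/s18_side.png

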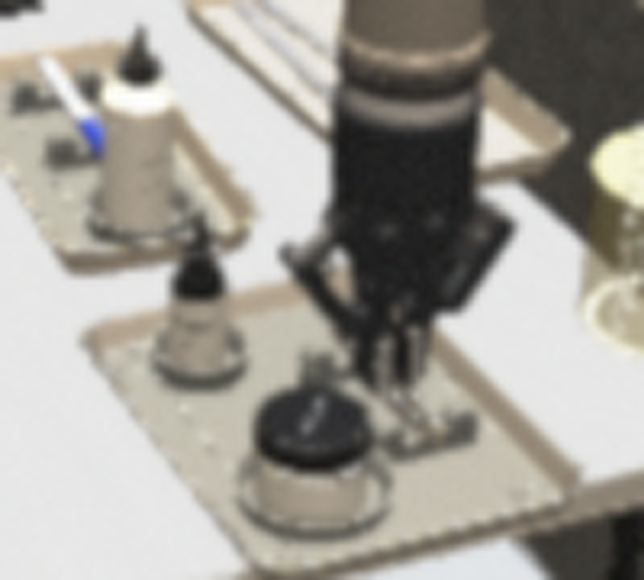

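View pics/s18_top.png

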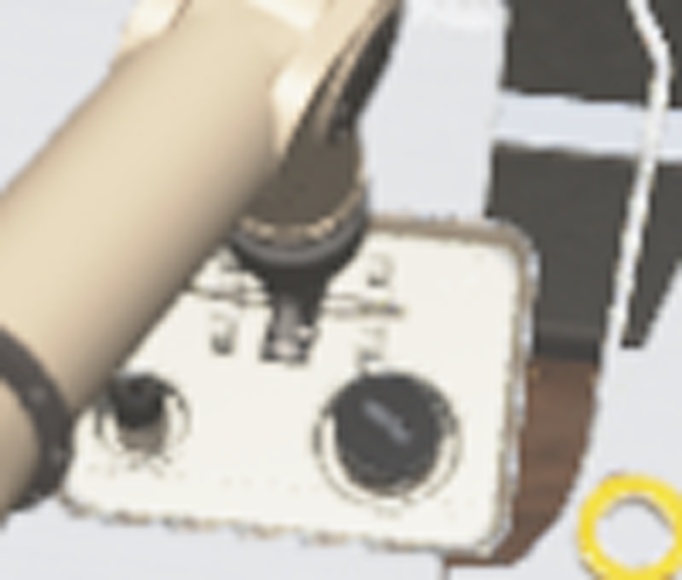

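Tweezers lie in both notches. Release and rise, then clear away.

Emit:
carry_out(deltas=[[0.75,[0,0,0],[0,0,0]],[0.65,[0,0,0],[0,0,0]],[0.65,[0,0,0],[0,0,0]],[0.65,[0,0,-1],[0,0,0]],[0.65,[0,0,-3],[0,0,0]],[0.65,[0,0,-7],[0,0,0]],[0.65,[0,0,-12],[0,0,0]],[0.65,[0,0,-18],[0,0,0]],[0.65,[0,-6,-20],[0,0,0]],[0.65,[0,-12,-20],[0,0,0]],[0.65,[0,-18,-20],[0,0,0]],[0.65,[0,-22,-20],[0,0,0]],[0.65,[6,-24,-20],[0,0,0]],[0.65,[12,-24,-20],[0,0,0]],[0.65,[18,-24,-20],[0,0,0]],[0.65,[24,-24,-20],[0,0,0]],[0.65,[30,-24,-20],[0,0,0]],[0.65,[36,-24,-20],[0,0,0]],[0.65,[40,-24,-20],[0,0,0]],[0.65,[40,-24,-20],[0,0,0]]])

```text
t: 40.88
tcp_pos: [423.0, 340.8, 220.3]
eef_rot: [3.141, -0.003, 1.59]
force: [-0.8, -0.2, 0.1]
finger_gap: 0.352
```

```bash
python3 snap.py s19 side,190,110,130,120 top,90,90,210,110
python3 - <<'E'
from h import *
from scipy.optimize import least_squares
for n in("side","top"):
    im=dict(np.load(f"s19_{n}.npz")); q=cloud(im).reshape(-1,3)
    for nm,x,y,R,h in(("spirit",623,172,21.5,136),("jar",596,-117,30,56),("ink",593,16,16,106),("tape",562.6,-252.3,32,19)):
        s=q[np.hypot(q[:,0]-x,q[:,1]-y)<R+6]; print(n,nm,"top z",np.percentile(s[:,2],99.5).round(1),"want",h)
E
```

```text
40.88 [423.  340.8 220.3] [ 3.141e+00 -3.000e-03  1.590e+00] 0.35238238681585504 [-0.8 -0.2  0.1] [-1.06  0.32  0.46  1.57 -0.14  1.29 -0.56]
side spirit top z 132.0 want 136
side jar top z 59.4 want 56
side ink top z 104.9 want 106
side tape top z 22.2 want 19
top spirit top z 135.3 want 136
top jar top z 63.7 want 56
top ink top z 103.5 want 106
top tape top z 27.2 want 19
```

View pics/s19_side.png

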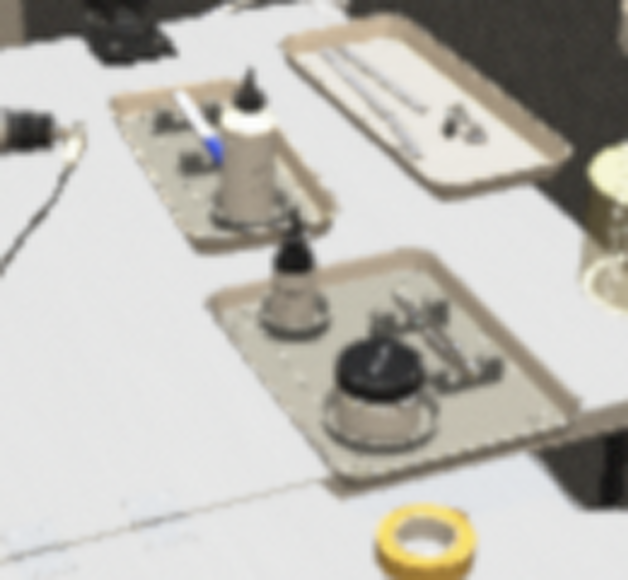

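View pics/s19_top.png

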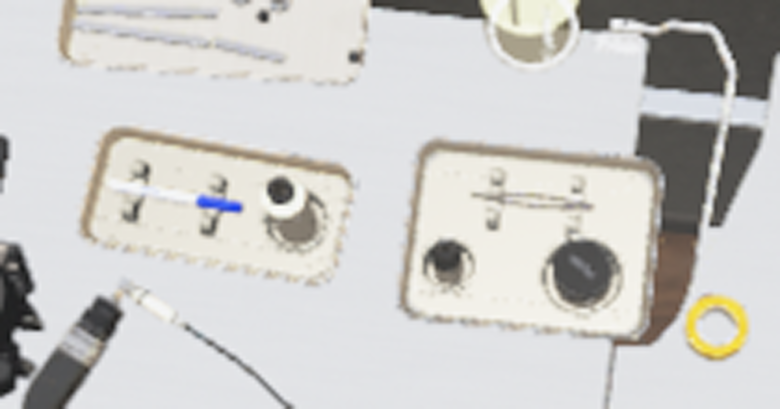

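Run:
```python
from h import *
im=dict(np.load("s19_top.npz")); a=im["pixels"][126:152,210:258,::-1]; b=im["pixels"][128:154,112:162,::-1]
cv2.imwrite("pics/tw.png",np.vstack([cv2.resize(a,(768,288),interpolation=cv2.INTER_NEAREST),cv2.resize(b,(768,288),interpolation=cv2.INTER_NEAREST)]))
# overlays of expected outline
o=[]
for c,ang,L,w,z,(u,v),(W,H) in(((632.3-0+38,-61.1),90.7,61,6,21,(210,126),(48,26)),((630.1+3.2,251.4+44.9),86,68,6.5,23,(112,128),(48,26))):
    k=cv2.resize(im["pixels"][v:v+H,u:u+W,::-1],None,fx=16,fy=16,interpolation=cv2.INTER_CUBIC)[:,:]
    t=np.radians(ang); d=np.array([np.cos(t),np.sin(t),0]); e=np.array([-d[1],d[0],0])
    X=np.array([np.array([*c,z])+s*L*d+q*w*e for s,q in((-1,-1),(-1,1),(1,1),(1,-1))])
    cv2.polylines(k,[((proj(im,X)-[u,v]+.5)*16).astype(int).reshape(-1,1,2)],True,(0,0,255),1)
    o.append(cv2.resize(k,None,fx=.7,fy=.7))
cv2.imwrite("pics/tw.png",np.vstack(o))
```

```text
(no output)
```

View pics/tw.png

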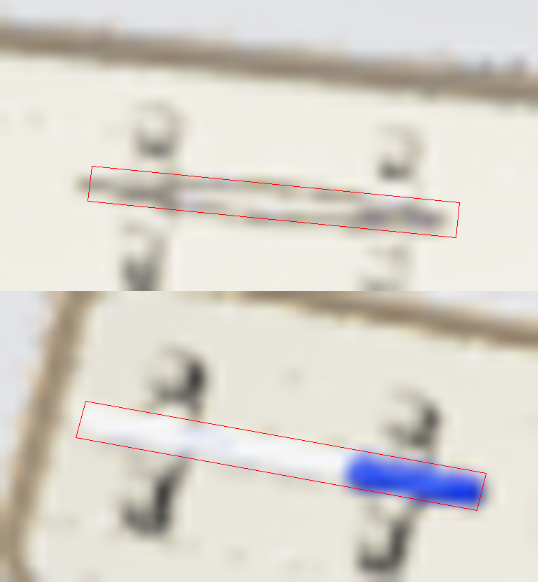

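Run:
```python
from h import *
im=dict(np.load("s19_side.npz"))
u,v,W,H=258,160,44,40
k=cv2.resize(im["pixels"][v:v+H,u:u+W,::-1],None,fx=13,fy=13,interpolation=cv2.INTER_CUBIC)
for dy,col in((0,(0,0,255)),(4,(0,160,0))):
    t=np.radians(90.65); d=np.array([np.cos(t),np.sin(t),0]); e=np.array([-d[1],d[0],0])
    X=np.array([np.array([628.3+38,-61.0+dy,21])+s*61*d+q*5*e for s,q in((-1,-1),(-1,1),(1,1),(1,-1))])
    cv2.polylines(k,[((proj(im,X)-[u,v]+.5)*13).astype(int).reshape(-1,1,2)],True,col,1)
cv2.imwrite("pics/tw2.png",k)
```

```text
(no output)
```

View pics/tw2.png

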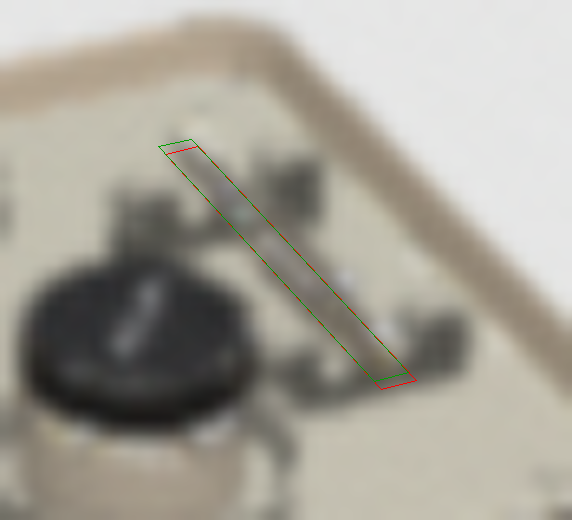

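Emit:
carry_out(deltas=[[0.65,[-6,0,0],[0,0,0]],[0.65,[-12,0,0],[0,0,0]],[0.65,[-18,0,0],[0,0,0]],[0.65,[-24,2,0],[0,0,0]],[0.65,[-30,5,0],[0,0,0]],[0.65,[-36,9,0],[0,0,0]],[0.65,[-40,14,0],[0,0,0]],[0.65,[-40,20,3],[0,0,0]],[0.65,[-40,24,8],[0,0,0]],[0.65,[-40,24,13],[0,0,0]],[0.65,[-40,24,15],[0,0,0]],[0.65,[-40,24,15],[0,0,0]],[0.65,[-40,24,15],[0,0,0]]])

```text
t: 42.6
tcp_pos: [670.4, -61.7, 73.1]
eef_rot: [3.136, 0.001, 1.582]
force: [0.4, -0.3, 0.8]
finger_gap: 0.348
```

Emit:
carry_out(deltas=[[0.65,[0,0,2],[0,0,0]],[0.65,[0,0,4],[0,0,0]],[0.65,[0,0,5],[0,0,0]],[0.65,[0,0,5],[0,0,0]],[1,[0,0,5],[0,0,0]],[1,[0,0,5],[0,0,0]],[1,[0,0,5],[0,0,0]],[1,[0,0,5],[0,0,0]],[1,[0,0,4.6],[0,0,0]],[1,[0,0,4.6],[0,0,0]],[1,[-0.2,0,4.6],[0,0,0]],[1,[-0.4,0,4.6],[0,0,0]],[1,[-0.4,0,4.6],[0,0,0]],[1,[-0.4,0,4.8],[0,0,0]],[1,[-0.4,0,5],[0,0,0]],[1,[-0.4,0,5],[0,0,0]]])

```text
t: 44.6
tcp_pos: [669.0, -64.4, 19.7]
eef_rot: [3.142, -0.0, 1.583]
force: [-1.6, 0.7, 2.0]
finger_gap: 0.118
```

Emit:
carry_out(deltas=[[0.75,[0,0,0],[0,0,0]],[0.65,[0,0,0],[0,0,0]],[0.65,[0,0,0],[0,0,0]],[0.65,[0,0,-1],[0,0,0]],[0.65,[0,0,-3],[0,0,0]],[0.65,[0,0,-7],[0,0,0]],[0.65,[0,0,-12],[0,0,0]],[0.65,[0,0,-18],[0,0,0]],[0.65,[0,-6,-20],[0,0,0]],[0.65,[0,-12,-20],[0,0,0]],[0.65,[0,-18,-20],[0,0,0]],[0.65,[0,-22,-20],[0,0,0]],[0.65,[6,-24,-20],[0,0,0]],[0.65,[12,-24,-20],[0,0,0]],[0.65,[18,-24,-20],[0,0,0]],[0.65,[24,-24,-20],[0,0,0]],[0.65,[30,-24,-20],[0,0,0]],[0.65,[36,-24,-20],[0,0,0]],[0.65,[40,-24,-20],[0,0,0]],[0.65,[40,-24,-20],[0,0,0]]])

```text
t: 47.1
tcp_pos: [423.0, 336.8, 220.3]
eef_rot: [3.141, -0.003, 1.59]
force: [-0.1, -0.6, -1.3]
finger_gap: 0.348
```

```bash
python3 snap.py s20 side,190,110,130,120 top,90,90,210,110
python3 - <<'E'
from h import *
im=dict(np.load("s20_top.npz")); im2=dict(np.load("s20_side.npz")); o=[]
for I,tx,ty,(u,v,W,H),f in((im,632.3,-61.1,(210,126,48,26),12),(im2,628.3,-61,(258,160,44,25),12)):
    k=cv2.resize(I["pixels"][v:v+H,u:u+W,::-1],None,fx=f,fy=f,interpolation=cv2.INTER_CUBIC)
    t=np.radians(90.65); d=np.array([np.cos(t),np.sin(t),0]); e=np.array([-d[1],d[0],0])
    X=np.array([np.array([tx+38,ty,21])+s*61*d+q*6*e for s,q in((-1,-1),(-1,1),(1,1),(1,-1))])
    cv2.polylines(k,[((proj(I,X)-[u,v]+.5)*f).astype(int).reshape(-1,1,2)],True,(0,0,255),1)
    o.append(k[:,:528])
cv2.imwrite("pics/tw3.png",np.vstack(o))
E
```

```text
47.1 [423.  336.8 220.3] [ 3.141e+00 -3.000e-03  1.590e+00] 0.3481527453638669 [-0.1 -0.6 -1.3] [-1.06  0.31  0.47  1.57 -0.15  1.29 -0.55]
```

View pics/tw3.png

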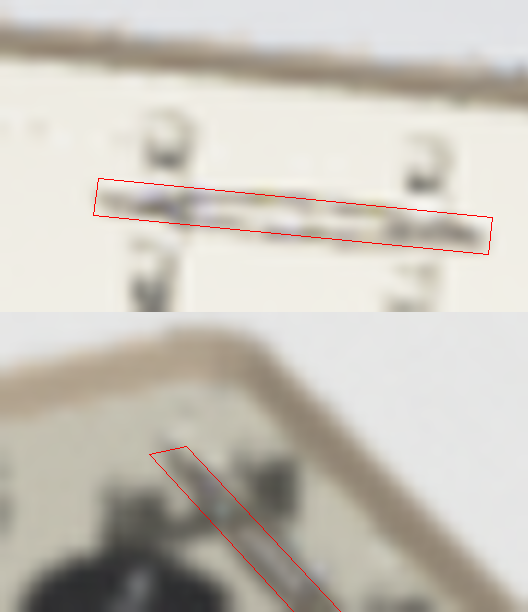

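View pics/s20_side.png

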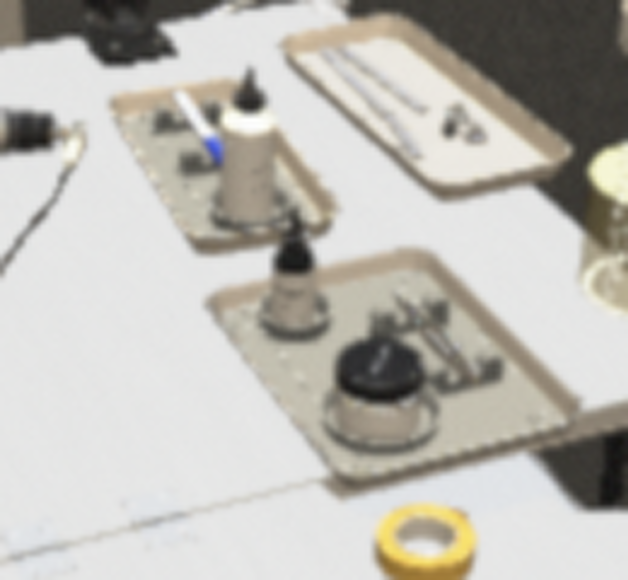

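The tweezers now lie centrally in both notches. The other four things are seated in their places.

```bash
python3 -c "
from station import manip
print(manip.finish_job())"
```

```text
the job is handed in; nothing more can be done
None
```

I made up both kits in the order asked and handed the job in at about 47 s of the 147 s allowed. `finish_job()` gave no verdict.

- **Stencil kit:** the spirit bottle stands in its round cup and the marker lies in both notches. The expected outline drawn over the top picture matched the marker closely.
- **Inking kit:** the salve jar is in the large cup, the ink bottle in the small cup and the tweezers in both notches.
- **Correction:** the tweezers first lay about 4 mm off centre along their length. I gripped them again, moved them back 4 mm and checked again; they then matched the expected outline.
- **Left alone:** the tape roll looks unmoved in the last picture. I never touched the screwdriver, but I did not check it again at the end.

**Checks that disagreed:**
- **Camera positions:** the two cameras differed by about 4 mm in x, so I used the mean.
- **Heights by depth:** the bottle tops came out up to 4 mm below what I expected (132 to 135 mm against 136 mm, and 104 to 105 mm against 106 mm). The jar read 3 to 8 mm above. The untouched tape roll also read 3 to 8 mm high, so I put this down to depth noise. The pictures show all three upright and seated.

The highest force I read was about 15 N, when setting down the ink bottle; force was only read at the end of each move.

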